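Change a bottle sample tray over to tall bottles and start the run

TASK

Change the sample tray over to tall bottles: move whatever short bottles lie in it to the white returns tray, and lift the stop bar out of its notches, shift it one notch away from the near plate and let it drop fully home there. Then lay every tall bottle from the bench flat in a lane of its own with its mouth towards the stop bar, only after that lay the hold-down bar across them on its two rests, and last of all twist the start knob clockwise to its stop and let it spring back. Do not disturb the jar, the tin and the caliper.

Things in the scene. Friction and masses are not known exactly. Their poses are not given: they have to be found in the camera images.
- tray: Fixed white and aluminium tray, 200 mm (x) by 260 mm (y). Origin: centre of its underside; x runs along the lanes from the near plate to the stop bar. Lane floor 12 mm up. Near plate: inner face at x = -85 mm, top 48 mm up. Three lanes at y = 62, 0, -62 mm, each between round ribs 8 mm high, 41 mm apart, beside the ends of the bottle's body only. Side racks: see next_notch; rests: see hold_seat.
- stop_bar: Loose steel bar across the tray, ends in a pair of notches: 242 mm (its y), 14 mm thick (x), 26 mm high, 0.26 kg. On its middle stands a grip tab 50 mm long (y), 14 mm thick, top 54 mm above the underside. Origin: middle of the underside. Starts at tray x = 18 mm, leaving 96 mm to the near plate; one notch on leaves 126 mm.
- next_notch (a point): Where the stop bar's origin belongs: tray x = 48 mm, y = 0, 24 mm up; axes as the tray's. Racks at |y| 106 to 126 mm have notches at x = 18, 48, 78 mm: floor 24 mm up, 19 mm wide, bevelled wider at the top, teeth 10 mm high. A roof strip over the outer 10 mm of each rack (underside 72, top 77 mm up) keeps the bar captive: it lifts 22 mm at most.
- hold_down: Loose steel hold-down bar 248 mm long (its x), 24 mm wide, 8 mm thick, lying flat on the bench, with a black upright grip on its middle 60 mm long (x), 14 mm thick (y), top 52 mm above the underside. Origin: middle of the underside. Same both ways round. 0.18 kg.
- hold_seat (a point): Where the hold-down's origin belongs, its length along the tray's y: tray x = -45 mm, y = 0, 50 mm up, 2 mm above the bottles. Axes as the tray's. The two rests (tops 50 mm up, |y| 108 to 130 mm) each lie between two cheeks 14 mm high and 28 mm apart.
- returns: Fixed white shallow open tray for returned samples, 190 mm (x) by 145 mm (y), rim 16 mm high, wall 4 mm. Origin: centre of its underside.
- knob_grip (a point): Point on the axis of the black spring-return start knob, in the upper half of its grip bar, on top of a fixed grey console 120 x 110 x 50 mm; 83 mm above the bench. The bar is 46 mm long along this point's x, 14 mm thick (y), reaches 16 mm above this point and down to a disc 48 mm across whose top is 23 mm below this point. The point turns with the knob.
- start_knob (a joint): Angle of the start knob: 0 at rest, grows clockwise seen from above, hard stop at 1.05 rad (60 degrees). A spring returns it to 0 when released; it takes about 0.04 N m to start and 0.15 N m at the stop.
- tall1: Tall square sample bottle, pale blue plastic, lying on its side (may be absent): body 96 mm long (its x), 36 x 36 mm, round neck 24 mm across and 22 mm long at +x (118 mm over all), 0.07 kg. Origin: on its long axis at the middle of the body, 18 mm above what it lies on. x points towards the mouth (70 mm from the origin); it may lie on any of its four sides.
- tall2: Tall square sample bottle, pale blue plastic, lying on its side (may be absent): body 96 mm long (its x), 36 x 36 mm, round neck 24 mm across and 22 mm long at +x (118 mm over all), 0.07 kg. Origin: on its long axis at the middle of the body, 18 mm above what it lies on. x points towards the mouth (70 mm from the origin); it may lie on any of its four sides.
- tall3: Tall square sample bottle, pale blue plastic, lying on its side (may be absent): body 96 mm long (its x), 36 x 36 mm, round neck 24 mm across and 22 mm long at +x (118 mm over all), 0.07 kg. Origin: on its long axis at the middle of the body, 18 mm above what it lies on. x points towards the mouth (70 mm from the origin); it may lie on any of its four sides.
- short1: Short square sample bottle of the last run (may be absent), same bottle but the body only 66 mm long (88 mm over all), lying in a lane of the tray with its mouth towards the stop bar, 0.05 to 0.1 kg. Origin: on its long axis at the middle of the body.
- short2: Short square sample bottle of the last run (may be absent), same bottle but the body only 66 mm long (88 mm over all), lying in a lane of the tray with its mouth towards the stop bar, 0.05 to 0.1 kg. Origin: on its long axis at the middle of the body.
- short3: Short square sample bottle of the last run (may be absent), same bottle but the body only 66 mm long (88 mm over all), lying in a lane of the tray with its mouth towards the stop bar, 0.05 to 0.1 kg. Origin: on its long axis at the middle of the body.
- lane1 (a point): Where a tall bottle's origin belongs in lane 1 of the tray (y = 62 mm, x = -33 mm, 30 mm up; 4 mm of play either way along x). Axes as the tray's.
- lane2 (a point): Where a tall bottle's origin belongs in lane 2 of the tray (y = 0 mm, x = -33 mm, 30 mm up; 4 mm of play either way along x). Axes as the tray's.
- lane3 (a point): Where a tall bottle's origin belongs in lane 3 of the tray (y = -62 mm, x = -33 mm, 30 mm up; 4 mm of play either way along x). Axes as the tray's.
- jar: Bystander: squat white jar, 52 mm across, 34 mm high, among the tall bottles. Origin: underside.
- tin: Bystander: round flat aluminium tin with a lid, 63 mm across, 26 mm high, among the tall bottles. Origin: underside.
- caliper: Bystander: caliper lying flat beyond the tray, 170 mm long. Origin: underside.
There are look-alikes about, which are no part of the job. Leave any red look-alike of the tall1 alone.

How it is judged:
On the way, in this order (a step that is already met when the one before it is completed fails the run):
1. the short bottles lie in the returns tray and the stop bar is home in the next pair of notches (x of stop_bar in the frame of tray between 0.042 and 0.054 m and z of stop_bar in the frame of tray between 0.02 and 0.027 m and angle between the x axis of stop_bar and the x axis of tray, either way round below 0.05 rad and x of short1 in the frame of returns between -0.09 and 0.09 m and y of short1 in the frame of returns between -0.068 and 0.068 m and z of short1 in the frame of returns between 0.005 and 0.075 m and linear speed of each of short1, short2, short3 below 0.02 m/s and x of short2 in the frame of returns between -0.09 and 0.09 m and y of short2 in the frame of returns between -0.068 and 0.068 m and z of short2 in the frame of returns between 0.005 and 0.075 m and x of short3 in the frame of returns between -0.09 and 0.09 m and y of short3 in the frame of returns between -0.068 and 0.068 m and z of short3 in the frame of returns between 0.005 and 0.075 m), for 0.2 s.
2. every tall bottle lies in a lane of the tray, mouth towards the stop bar (x of tall1 in the frame of tray between -0.046 and -0.02 m and z of tall1 in the frame of tray between 0.024 and 0.034 m and x of next_notch in the frame of tall1 between 0.04 and 0.13 m and angle between the x axis of each of tall1, tall2, tall3 and the x axis of tray, either way round below 0.15 rad and (y of tall1 in the frame of tray between -0.07 and -0.054 m or y of tall1 in the frame of tray between -0.008 and 0.008 m or y of tall1 in the frame of tray between 0.054 and 0.07 m) and x of tall2 in the frame of tray between -0.046 and -0.02 m and z of tall2 in the frame of tray between 0.024 and 0.034 m and x of next_notch in the frame of tall2 between 0.04 and 0.13 m and (y of tall2 in the frame of tray between -0.07 and -0.054 m or y of tall2 in the frame of tray between -0.008 and 0.008 m or y of tall2 in the frame of tray between 0.054 and 0.07 m) and x of tall3 in the frame of tray between -0.046 and -0.02 m and z of tall3 in the frame of tray between 0.024 and 0.034 m and x of next_notch in the frame of tall3 between 0.04 and 0.13 m and (y of tall3 in the frame of tray between -0.07 and -0.054 m or y of tall3 in the frame of tray between -0.008 and 0.008 m or y of tall3 in the frame of tray between 0.054 and 0.07 m) and x of stop_bar in the frame of tray between 0.042 and 0.054 m and z of stop_bar in the frame of tray between 0.02 and 0.027 m and angle between the x axis of stop_bar and the x axis of tray, either way round below 0.05 rad), for 0.2 s.
3. the hold-down lies on its rests across the bottles (x of hold_down in the frame of tray between -0.051 and -0.039 m and y of hold_down in the frame of tray between -0.012 and 0.012 m and z of hold_down in the frame of tray between 0.046 and 0.053 m and angle between the x axis of hold_down and the y axis of tray, either way round below 0.08 rad and angle between hold_down's own z axis and vertical below 0.06 rad and x of tall1 in the frame of tray between -0.046 and -0.02 m and z of tall1 in the frame of tray between 0.024 and 0.034 m and x of next_notch in the frame of tall1 between 0.04 and 0.13 m and angle between the x axis of each of tall1, tall2, tall3 and the x axis of tray, either way round below 0.15 rad and (y of tall1 in the frame of tray between -0.07 and -0.054 m or y of tall1 in the frame of tray between -0.008 and 0.008 m or y of tall1 in the frame of tray between 0.054 and 0.07 m) and x of tall2 in the frame of tray between -0.046 and -0.02 m and z of tall2 in the frame of tray between 0.024 and 0.034 m and x of next_notch in the frame of tall2 between 0.04 and 0.13 m and (y of tall2 in the frame of tray between -0.07 and -0.054 m or y of tall2 in the frame of tray between -0.008 and 0.008 m or y of tall2 in the frame of tray between 0.054 and 0.07 m) and x of tall3 in the frame of tray between -0.046 and -0.02 m and z of tall3 in the frame of tray between 0.024 and 0.034 m and x of next_notch in the frame of tall3 between 0.04 and 0.13 m and (y of tall3 in the frame of tray between -0.07 and -0.054 m or y of tall3 in the frame of tray between -0.008 and 0.008 m or y of tall3 in the frame of tray between 0.054 and 0.07 m)), for 0.2 s.
4. the start knob is twisted to its stop, with the tray made up (all of step 3 and value of joint start_knob above 0.97 rad and x of stop_bar in the frame of tray between 0.042 and 0.054 m and z of stop_bar in the frame of tray between 0.02 and 0.027 m and angle between the x axis of stop_bar and the x axis of tray, either way round below 0.05 rad), for 0.1 s.
At the end, for the whole second after the job is handed in: Stop bar home in the middle notches (6 mm along, 3 mm up); tall bottles flat in own lanes (8 mm), mouths to the stop bar; short bottles at rest in the returns tray; hold-down flat on both rests (6 mm along the lanes, 12 mm sideways); knob back at 0 (0.1 rad) after reaching its stop (all of step 1 and all of step 3 and value of joint start_knob below 0.1 rad and linear speed of each of tall1, tall2, tall3, hold_down, stop_bar below 0.02 m/s); the robot touches nothing.
It fails at once if the knob is twisted to its stop while the hold-down is not on the tray (value of joint start_knob above 0.97 rad and distance between hold_down and hold_seat above 0.04 m).
It fails at once if the jar, the tin or the caliper is shifted by more than 50 mm or knocked over (distance of any of jar, tin, caliper from where it was at the start of the episode above 0.05 m or angle between any of jar, tin, caliper's own z axis and vertical above 0.5 rad).
Of short1, short2, short3 only 1 to 2 are there at a start; the rules pass over those that are not, and their reading is None.
Of tall1, tall2, tall3 only 2 to 3 are there at a start; the rules pass over those that are not, and their reading is None.
At some moment in a run one of tall1, tall2, tall3 may be knocked a few centimetres aside while the robot is not near it.
Once in a run the grip may slacken for a moment while it holds something.
It also fails if it takes over 210 s, if anything falls off the work surface, if the arm or the gripper's body presses on something with over 40 N, if the wrist force passes 120 N, or if a joint passes its speed limit or range.

ROBOT

A 6-joint arm with a two-finger parallel gripper is mounted at the origin on the work surface. World frame = base frame: x ahead of the robot, y to its left, z up, the work surface at z = 0. Lengths are in m, angles in rad, forces in N, time in s.
With the tool pointing down it reaches from about 0.35 to 0.8 m from the base axis. Payload 7.3 kg.
Tool frame: the origin (TCP) lies between the finger pads; the fingertips stand 11 mm ahead of it and the grasp point (between the pads) lies 8 mm behind it; z points along the fingers, y is the direction in which the jaws open and shut (so a half turn about z gives the same grasp; the last joint's range is limited). The gripper opens to 85 mm and grips with 20 to 120 N. Pads are 22 mm wide; open, the fingers measure 114 mm over their backs; the gripper's body (76 mm by 85 mm) begins 54 mm behind the grasp point. The pads swing forward as they close: fully open they stand 13 mm farther back than shut.
Start: joints at [1.038, 0.342, 1.524, -0, 1.275, -0.146], TCP at [0.198, 0.486, 0.219] pointing down, gripper open.
Joint ranges: [-2.53, 2.53], [-0.77, 2.02], [0.04, 2.7], [-1, 4.14], [0.28, 2.66], [-3.11, 3.11]. Speed limits (rad/s): [2.57, 2.57, 3.14, 3.14, 3.14, 3.14].

INTERFACE

Orientations are given as [roll, pitch, yaw] about the fixed x, y, z axes, in that order (R = Rz(yaw) Ry(pitch) Rx(roll)).
In Python, from workcell import ctrl gives the robot as it stands.
- The arm moves only by the shell command python3 -m inch 'ROWS' [FORCE]. ROWS is JSON, one flat list of numbers, 5 for each row, row after row: the gripper command: -1 is fully open, 1 is shut, values between are in proportion, then the shift along the world's x, y, z in m, then the turn about the world's z in rad. In form: [claw, tx, ty, tz, spin, claw, tx, ty, tz, spin, ...]. A call has 1 to 20 rows; each row shifts and turns the commanded pose from where the row before left it; what a row does not reach is not made up. A row lasts 1/12 s, in which the tool goes at most 41.7 mm and 7.16 degrees, less where a joint would pass 70% of its speed; a pose out of reach is approached as far as the arm can. A call is refused whole if a number of a shift passes 0.0417 or a number of a turn 0.125, either way. A call with a gripper value outside its range is refused whole. The fingers move at their own pace and stop on an object; FORCE is the grip in N (left out, the last holds). Time passes only in rows, so rows that do not move let the fingers close. It gives the time, the measured TCP pose, the force and the opening at its end, in the units of the state.
- ctrl.observe(): the state, without advancing time (a new reading comes with each control period).
- ctrl.camera(name): name is "scene" or "top" or "wrist"; returns the picture (400x640x3 uint8, blue, green, red); there is no depth.
- ctrl.get_calibration(name): a dict with "intrinsics" (3x3 intrinsics, pixels), "view" (4x4, takes a point from world to camera coordinates). Camera axes: x right, y up, looking along -z (the intrinsics and any distortion apply to the point x, -y, -z); pixel columns grow to the right and rows downward; lengths in m; the calibration is good to about 2 mm. A picture is of the moment at which its call begins: read the wrist's pose just before it. get_calibration takes no time and is no camera call; for the wrist camera it gives the pose at the moment of the call.
- ctrl.close_job(): hands the job in, once; it reports no verdict.
The state is a dict: "time_s": time; "qpos": joint angles; "qd": joint speeds; "tau": joint torques, N m; "eef_pos": TCP position; "tcp_rot": TCP orientation; "contact_force": force on the tool from outside, world axes, zero at the start; "wrist_torque": the same for the moment, N m; "width": finger opening in m.
Only numpy, scipy, OpenCV 4.12 (cv2) and the standard library are available. Lean on these libraries where they do the work, as an engineer would, in place of code of your own. Each camera call takes 0.05 s, during which the arm holds its last target.

## Working session

There is one attempt and no reset: what is moved stays moved. The work goes in short steps, Python scripts to look and compute and a shell command to move; the robot and the scene stay as the last step left them, time stands still between calls to the robot, and variables do not carry over. Pictures are saved under pics/ and viewed, and the job is handed in when it is done.

```bash
mkdir -p pics; ls; python3 - <<'E'
from workcell import ctrl
import cv2
for n in ["scene","top","wrist"]:
    im=ctrl.camera(n); cv2.imwrite(f"pics/{n}0.png",im)
    c=ctrl.get_calibration(n); print(n,c)
print(ctrl.observe())
E
```

```text
pics
scene {'intrinsics': array([[459.61707727,   0.        , 324.89082787],
       [  0.        , 459.61707727, 195.04520632],
       [  0.        ,   0.        ,   1.        ]]), 'view': array([[ 0.46991314,  0.88259062, -0.01467804, -0.22607828],
       [-0.67040475,  0.36765862,  0.64450338,  0.33277636],
       [ 0.57422915, -0.29302038,  0.76446056, -1.59743343],
       [ 0.        ,  0.        ,  0.        ,  1.        ]])}
top {'intrinsics': array([[477.97782969,   0.        , 308.10285744],
       [  0.        , 477.97782969, 196.8447636 ],
       [  0.        ,   0.        ,   1.        ]]), 'view': array([[ 0.03009154, -0.99932424, -0.02110857, -0.03590111],
       [ 0.98389202,  0.02589066,  0.17687896, -0.51829685],
       [-0.17621292, -0.02609111,  0.98400623, -1.31137793],
       [ 0.        ,  0.        ,  0.        ,  1.        ]])}
wrist {'intrinsics': array([[324.33428438,   0.        , 318.28649924],
       [  0.        , 324.33428438, 195.3732331 ],
       [  0.        ,   0.        ,   1.        ]]), 'view': array([[ 0.37694351,  0.92623536, -0.00128654, -0.52508148],
       [-0.89379134,  0.36337489, -0.26286066,  0.03449353],
       [-0.24300334,  0.10023352,  0.96483295, -0.37870812],
       [ 0.        ,  0.        ,  0.        ,  1.        ]])}
{'time_s': 0.15, 'qpos': array([ 1.03802153e+00,  3.42579092e-01,  1.52476879e+00, -1.93383940e-05,
        1.27540505e+00, -1.45967549e-01]), 'qd': array([ 0.00038057, -0.00344521, -0.00220598,  0.00216219, -0.00053608,
        0.0016002 ]), 'tau': array([ 1.41695669e-03, -4.33905816e+01, -2.46147895e+01, -4.09161055e-05,
        5.75327067e-03, -1.45466828e-05]), 'eef_pos': array([0.19786091, 0.48596014, 0.21828715]), 'tcp_rot': array([-3.14044203e+00, -1.50464361e-04,  2.75479096e+00]), 'contact_force': array([ 0.15510256, -0.3412631 ,  0.19507943]), 'wrist_torque': array([-0.02915124, -0.02804124, -0.03414615]), 'width': 0.08529370908126416}
```

View pics/scene0.png

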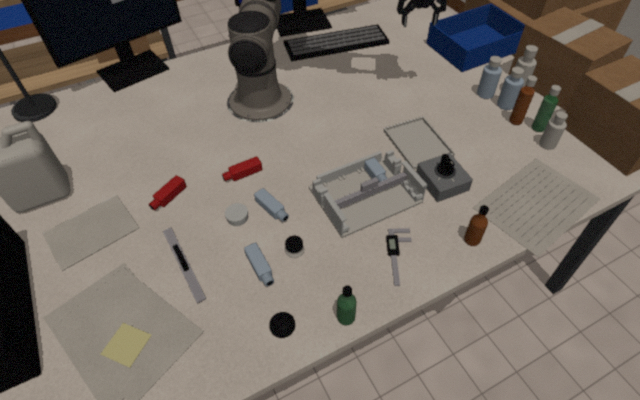

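View pics/top0.png

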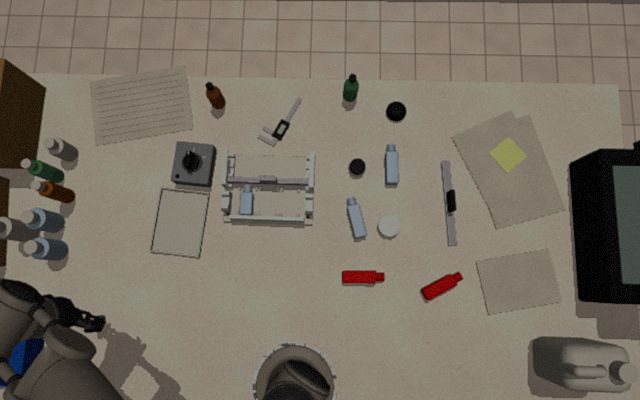

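View pics/wrist0.png

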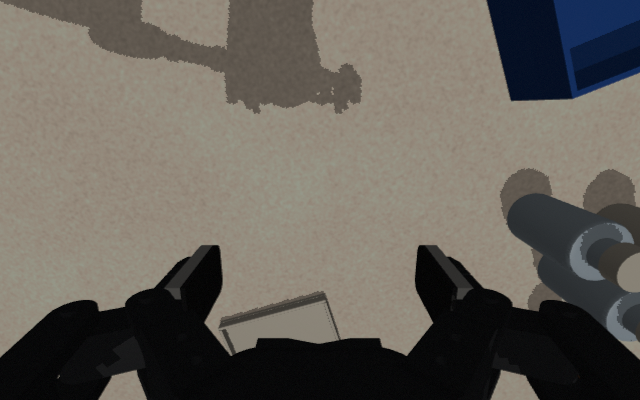

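```bash
cat > h.py <<'E'
from workcell import ctrl
import cv2, numpy as np
def snap(n): 
    return ctrl.camera(n), ctrl.get_calibration(n)
def px2w(cal,u,v,z):
    K=cal["intrinsics"];V=cal["view"];R=V[:3,:3];t=V[:3,3]
    d=np.linalg.inv(K)@np.array([u,v,1.0]); d=np.array([d[0],-d[1],-d[2]])
    d=R.T@d; o=-R.T@t
    return o+d*(z-o[2])/d[2]
def w2px(cal,p):
    q=cal["view"][:3,:3]@np.asarray(p,float)+cal["view"][:3,3]
    q=np.array([q[0],-q[1],-q[2]]); k=cal["intrinsics"]@q
    return k[:2]/k[2]
def crop(im,x0,y0,x1,y1,s,name):
    c=np.clip(im[y0:y1,x0:x1].astype(float)*1.6,0,255).astype(np.uint8)
    cv2.imwrite("pics/"+name,cv2.resize(c,None,fx=s,fy=s,interpolation=cv2.INTER_CUBIC))
E
python3 - <<'E'
from h import *
im=cv2.imread("pics/top0.png")
crop(im,140,80,340,240,4,"topL.png"); crop(im,310,80,510,240,4,"topR.png")
E
```

```text
(no output)
```

View pics/topL.png

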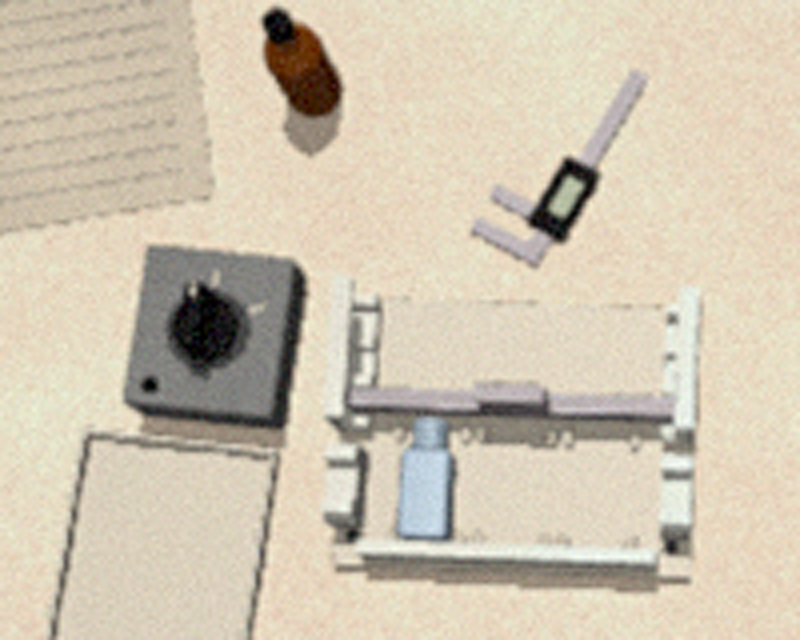

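View pics/topR.png

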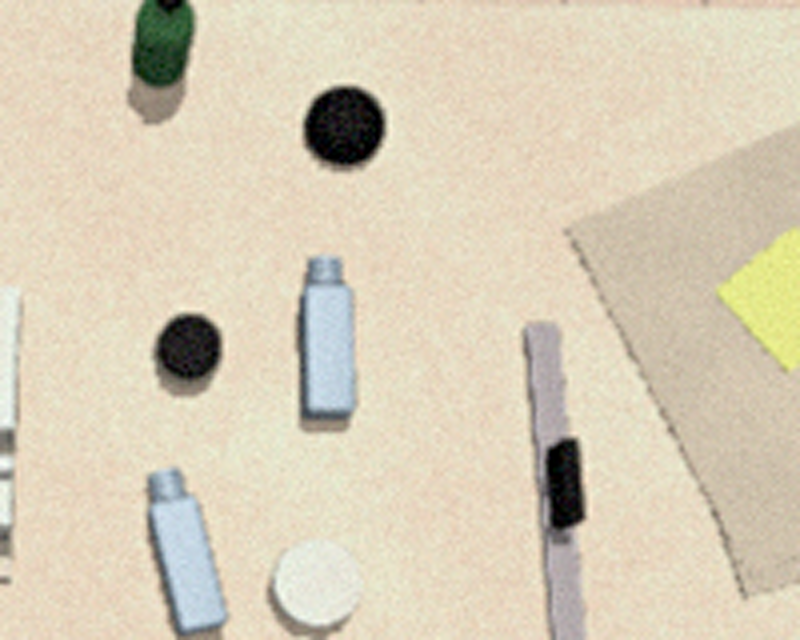

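```bash
python3 - <<'E'
from h import *
c=ctrl.get_calibration("top")
def L(u,v,z,n): print(n,np.round(px2w(c,140+u/4,80+v/4,z),4))
def R(u,v,z,n): print(n,np.round(px2w(c,310+u/4,80+v/4,z),4))
L(475,390,.078,"tabL");L(545,390,.078,"tabR");L(350,393,.05,"barL");L(672,400,.05,"barR")
L(360,548,.048,"npL");L(658,558,.048,"npR")
L(430,480,.048,"short");L(205,322,.099,"knob")
L(90,435,.016,"retTL");L(278,455,.016,"retTR");L(50,640,.016,"r")
R(325,262,.03,"t1mouth");R(329,390,.036,"t1bot")
R(165,474,.03,"t2m");R(205,628,.036,"t2bot"); 
R(563,484,.052,"holdgrip"); R(541,325,.008,"holdend"); R(345,125,.026,"tin");R(190,345,.03,"jar");R(317,582,.034,"white")
w=ctrl.get_calibration("wrist")["view"];print(-w[:3,:3].T@w[:3,3])
s=ctrl.observe();print(s["eef_pos"])
im=cv2.imread("pics/top0.png")
crop(im,130,150,260,270,5,"ret.png"); crop(im,400,140,500,260,5,"hold.png")
E
```

```text
tabL [0.5647 0.1176 0.078 ]
tabR [0.5659 0.0686 0.078 ]
barL [0.5663 0.2108 0.05  ]
barR [ 0.5671 -0.0196  0.05  ]
npL [0.4551 0.1974 0.048 ]
npR [ 0.4538 -0.0131  0.048 ]
short [0.5051 0.1504 0.048 ]
knob [0.6036 0.3051 0.099 ]
retTL [0.5373 0.407  0.016 ]
retTR [0.526  0.2676 0.016 ]
r [0.3866 0.4232 0.016 ]
t1mouth [ 0.6805 -0.2589  0.03  ]
t1bot [ 0.5836 -0.2608  0.036 ]
t2m [ 0.5204 -0.1446  0.03  ]
t2bot [ 0.4102 -0.1738  0.036 ]
holdgrip [ 0.5167 -0.4217  0.052 ]
holdend [ 0.6428 -0.4204  0.008 ]
tin [ 0.7873 -0.2743  0.026 ]
jar [ 0.6158 -0.1614  0.03  ]
white [ 0.4451 -0.2525  0.034 ]
[0.13672874 0.51177419 0.37378152]
[0.19786091 0.48596014 0.21828715]
```

View pics/hold.png

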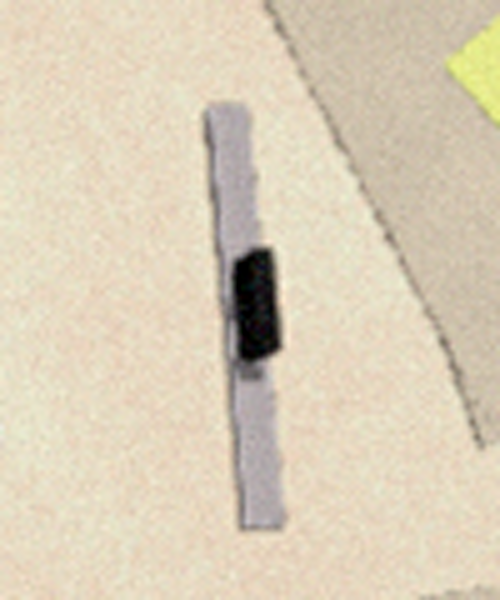

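View pics/ret.png

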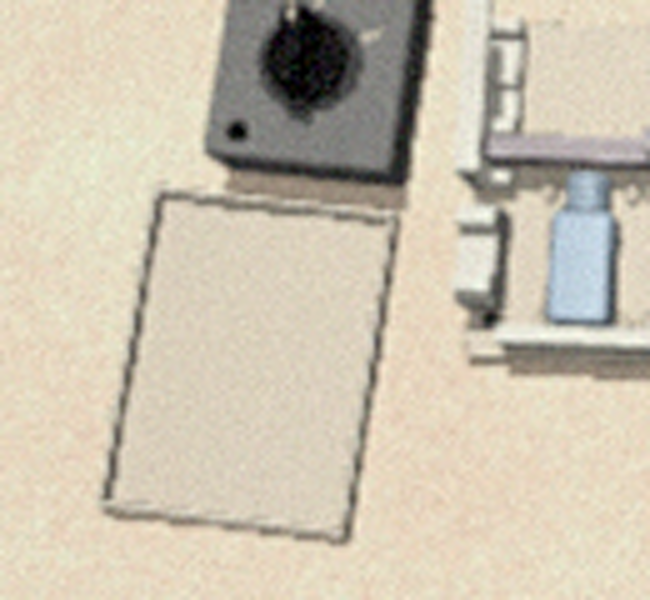

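```bash
python3 -m inch '[-1,0.032,-0.036,0.006,0.039,-1,0.032,-0.036,0.006,0.039,-1,0.032,-0.036,0.006,0.039,-1,0.032,-0.036,0.006,0.039,-1,0.032,-0.036,0.006,0.039,-1,0.032,-0.036,0.006,0.039,-1,0.032,-0.036,0.006,0.039,-1,0.032,-0.036,0.006,0.039,-1,0.032,-0.036,0.006,0.039,-1,0.032,-0.036,0.006,0.036,-1,0,0,0,0,-1,0,0,0,0]'; python3 - <<'E'
from h import *
print(ctrl.observe()["eef_pos"],ctrl.observe()["tcp_rot"])
im,c=snap("wrist"); cv2.imwrite("pics/w1.png",np.clip(im*1.5,0,255).astype(np.uint8)); np.save("w1.npy",im)
import pickle; pickle.dump(c,open("w1.pkl","wb"))
E
```

```text
time_s: 1.15
eef_pos: [0.4738, 0.1755, 0.2699]
tcp_rot: [-3.142, -0.001, 3.137]
contact_force: [-0.9, 1.2, 0.1]
width: 0.0852
[0.47375926 0.17545752 0.26991368] [-3.14159039e+00 -6.12945335e-04  3.13734227e+00]
```

View pics/w1.png

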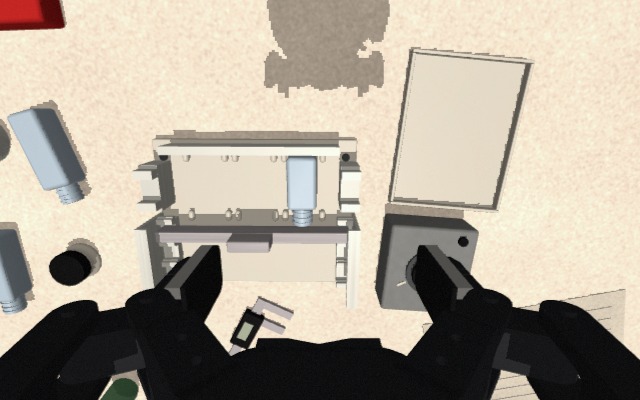

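```bash
python3 - <<'E'
from h import *
im=np.load("w1.npy"); crop(im,125,120,375,315,3,"w1a.png"); crop(im,360,30,560,315,2,"w1b.png")
E
```

```text
(no output)
```

View pics/w1a.png

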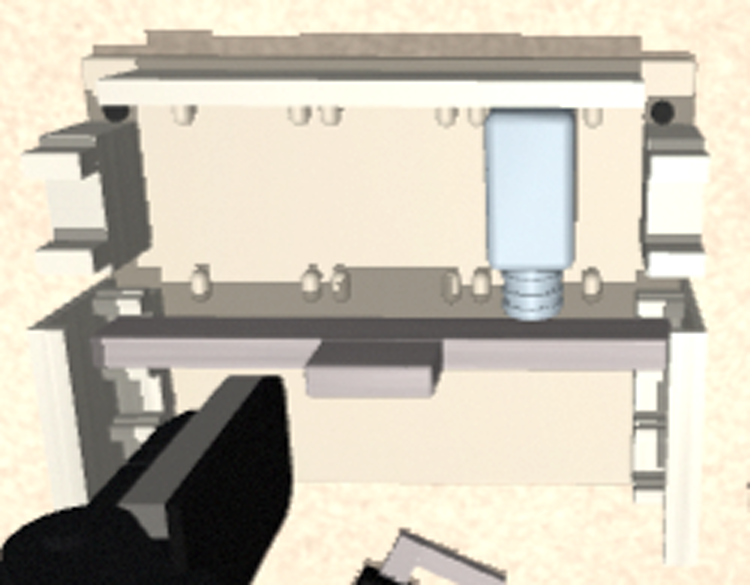

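View pics/w1b.png

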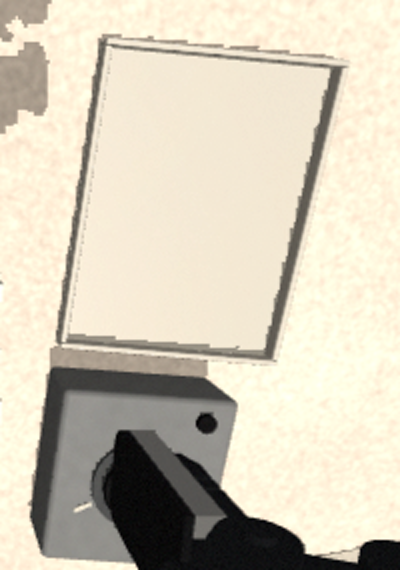

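```bash
python3 - <<'E'
from h import *
import pickle; c=pickle.load(open("w1.pkl","rb"))
def L(u,v,z,n): print(n,np.round(px2w(c,125+u/3,120+v/3,z),4))
def B(u,v,z,n): print(n,np.round(px2w(c,360+u/2,30+v/2,z),4))
L(98,106,.048,"npL");L(643,106,.048,"npR");
L(305,367,.078,"tab");L(437,367,.078,"tab");L(305,396,.078,"tab");L(437,395,.078,"tab")
L(103,340,.05,"bar");L(667,340,.05,"bar");L(103,368,.05,"bar");L(667,368,.05,"bar")
L(487,109,.046,"s");L(575,109,.046,"s");L(489,268,.046,"s");L(574,268,.046,"s");L(530,318,.03,"mouth")
L(107,205,.05,"restL");L(645,205,.05,"restR")
for p in [(102,40),(347,64),(273,361),(60,345)]: B(*p,.016,"ret")
E
```

```text
npL [ 0.4603 -0.01    0.048 ]
npR [0.4608 0.2019 0.048 ]
tab [0.557  0.0713 0.078 ]
tab [0.5571 0.1221 0.078 ]
tab [0.5691 0.0704 0.078 ]
tab [0.5688 0.1216 0.078 ]
bar [ 0.5569 -0.0197  0.05  ]
bar [0.5573 0.2131 0.05  ]
bar [ 0.5693 -0.0214  0.05  ]
bar [0.5698 0.2134 0.05  ]
s [0.4621 0.141  0.046 ]
s [0.4622 0.1754 0.046 ]
s [0.5273 0.14   0.046 ]
s [0.5274 0.1748 0.046 ]
mouth [0.5551 0.1556 0.03  ]
restL [ 0.4995 -0.0107  0.05  ]
restR [0.4999 0.2031 0.05  ]
ret [0.3423 0.2857 0.016 ]
ret [0.3557 0.4308 0.016 ]
ret [0.539  0.4132 0.016 ]
ret [0.5277 0.2715 0.016 ]
```

```bash
python3 -m inch '[-0.2,0.005,-0.004,-0.03,0.002,-0.2,0.005,-0.004,-0.03,0.002,-0.2,0.005,-0.004,-0.03,0,-0.2,0.005,-0.004,-0.03,0,-0.2,0.003,-0.002,-0.03,0,-0.2,0,0,0,0,-0.2,0,0,0,0,-0.2,0,0,0,0]' 40
```

```text
time_s: 1.87
eef_pos: [0.4959, 0.1603, 0.1219]
tcp_rot: [3.141, 0.002, -3.136]
contact_force: [-0.2, -0.7, 1.0]
width: 0.0514
```

```bash
python3 -m inch '[-0.2,0,-0.001,-0.022,-0.005,-0.2,0,-0.001,-0.022,0,-0.2,0,0,-0.02,0,-0.2,0,0,-0.015,0,-0.2,0,0,-0.009,0,-0.2,0,0,0,0,-0.2,0,0,0,0]'
```

```text
time_s: 2.45
eef_pos: [0.4965, 0.1577, 0.0337]
tcp_rot: [3.141, 0.002, 3.141]
contact_force: [0.6, 0.5, 0.7]
width: 0.0513
```

```bash
python3 -m inch '[0.6,0,0,0,0,0.6,0,0,0,0,0.6,0,0,0,0,0.6,0,0,0,0,0.6,0,0,0,0]' 30
```

```text
time_s: 2.87
eef_pos: [0.498, 0.1602, 0.0371]
tcp_rot: [3.137, 0.008, 3.14]
contact_force: [-6.5, 11.3, 26.1]
width: 0.0175
```

```bash
python3 - <<'E'
from h import *
for n in ["wrist","scene","top"]:
    im,c=snap(n); np.save(n+"2.npy",im)
    if n=="wrist": cv2.imwrite("pics/w2.png",np.clip(im*1.5,0,255).astype(np.uint8))
im=np.load("scene2.npy");crop(im,280,120,480,250,4,"s2.png")
print(ctrl.observe())
E
```

```text
{'time_s': 3.0167, 'qpos': array([ 0.16246214,  0.55324015,  1.75853473,  0.00477476,  0.82158864,
       -1.41047629]), 'qd': array([ 0.00037439,  0.00052988,  0.00047462, -0.00050189,  0.00014251,
        0.00122111]), 'tau': array([ -6.93701908, -34.07657862, -13.76909405,  -2.77852178,
        -1.47912987,   0.04179932]), 'eef_pos': array([0.49799538, 0.16019922, 0.03705944]), 'tcp_rot': array([3.13680211, 0.00755557, 3.14047915]), 'contact_force': array([-6.72308903, 11.61077057, 26.77101833]), 'wrist_torque': array([1.95362677, 1.12473175, 0.04926605]), 'width': 0.01731537990067165}
```

View pics/w2.png

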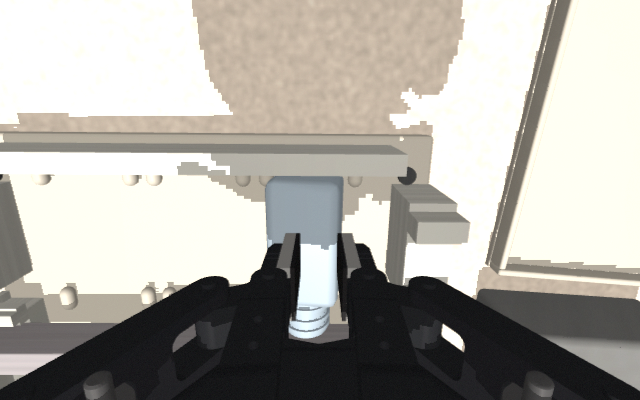

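View pics/s2.png

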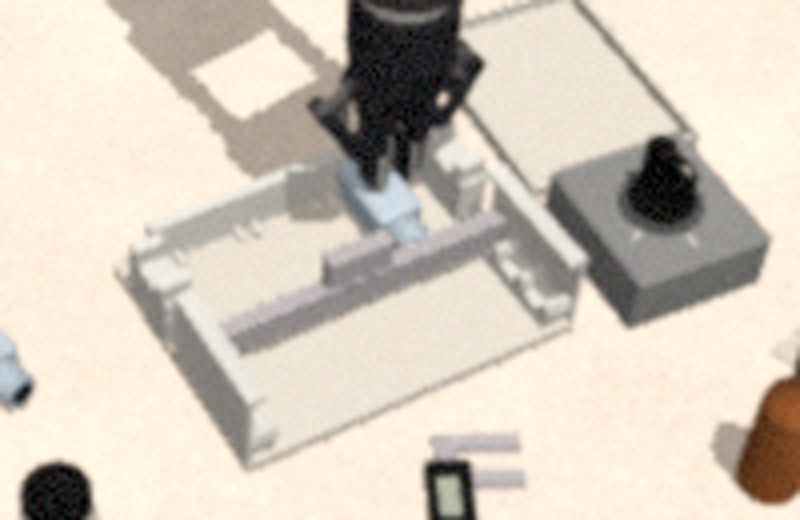

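```bash
python3 - <<'E'
from h import *
c=ctrl.get_calibration("scene");w=ctrl.get_calibration("wrist")
for z in (.02,.03,.04,.05,.06):
    p=w2px(c,[.498,.160,z]);print(z,p,(p-[280,120])*4, [w2px(w,[.498,.160+d,z]).round() for d in(-.009,.009,-.018,.018)])
crop(np.load("wrist2.npy"),220,160,420,360,3,"w2a.png"); crop(np.load("scene2.npy"),340,140,420,200,10,"s2a.png")
E
```

```text
0.02 [375.83289489 170.874408  ] [383.33157957 203.49763199] [array([301., 228.]), array([333., 228.]), array([285., 228.]), array([349., 228.])]
0.03 [376.07399507 168.51782244] [384.29598027 194.07128977] [array([300., 235.]), array([334., 234.]), array([283., 235.]), array([350., 234.])]
0.04 [376.3178715  166.13410096] [385.27148598 184.53640383] [array([299., 242.]), array([335., 242.]), array([281., 242.]), array([352., 242.])]
0.05 [376.56457241 163.72277212] [386.25828963 174.89108849] [array([298., 251.]), array([336., 251.]), array([279., 251.]), array([354., 251.])]
0.06 [376.81414716 161.28335354] [387.25658863 165.13341416] [array([297., 260.]), array([337., 260.]), array([277., 260.]), array([357., 260.])]
```

View pics/w2a.png

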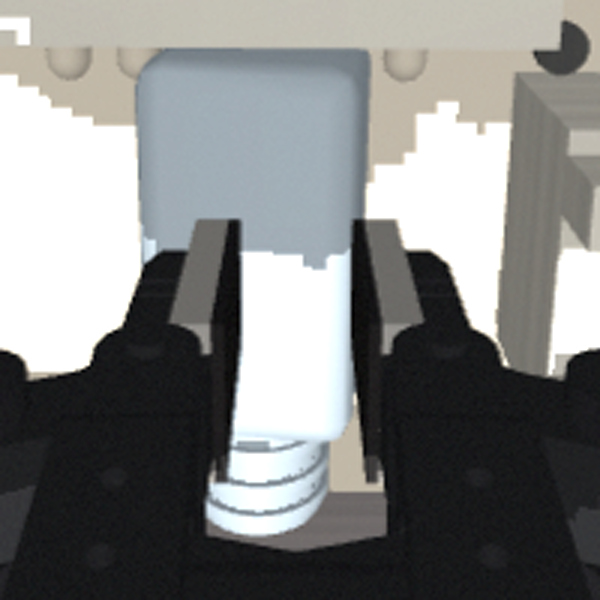

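View pics/s2a.png

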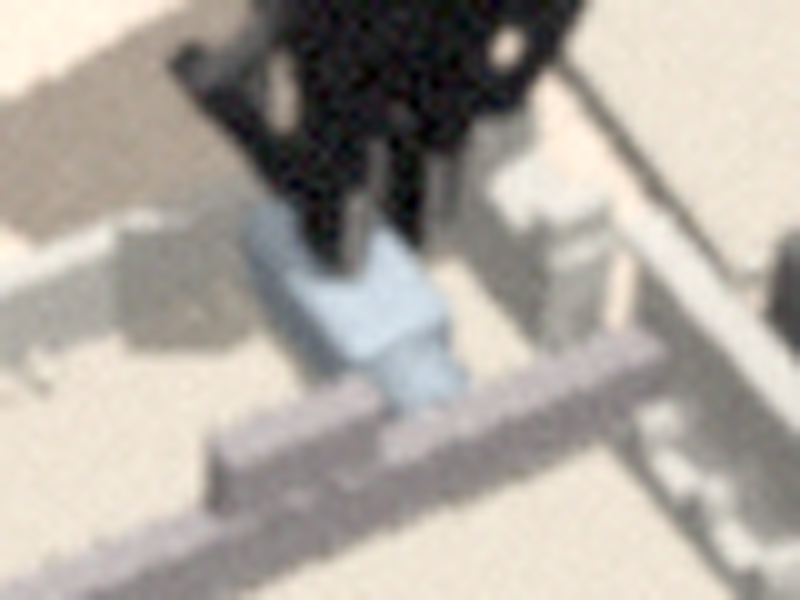

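```bash
python3 -m inch '[-0.2,0,0,0,0,-0.2,0,0,0,0,-0.2,0,0,0,0,-0.2,0,0,0,0,-0.2,0,0,0,0]' 30
python3 - <<'E'
from h import *
im,c=snap("wrist"); np.save("w3.npy",im);crop(im,200,160,440,360,3,"w3a.png")
w=c
for z in (.02,.03,.04,.05,.06): print(z,[((w2px(w,[.4965+e,.158+d,z])-[200,160])*3).round() for d in(-.0257,.0257) for e in (-.011,.011)])
for p in [(.462,.140,.048),(.462,.176,.048),(.528,.140,.048),(.528,.176,.048)]: print(((w2px(w,p)-[200,160])*3).round())
im,c=snap("scene");crop(im,340,140,420,200,10,"s3a.png")
E
```

```text
time_s: 3.43
eef_pos: [0.4978, 0.1574, 0.0349]
tcp_rot: [3.141, 0.005, 3.141]
contact_force: [-0.7, -0.8, 9.2]
width: 0.0509
0.02 [array([215., 145.]), array([220., 256.]), array([496., 145.]), array([491., 255.])]
0.03 [array([207., 163.]), array([212., 279.]), array([504., 162.]), array([499., 279.])]
0.04 [array([198., 182.]), array([204., 305.]), array([513., 182.]), array([507., 304.])]
0.05 [array([188., 205.]), array([195., 334.]), array([523., 205.]), array([516., 334.])]
0.06 [array([177., 230.]), array([184., 367.]), array([534., 230.]), array([527., 366.])]
[235.  52.]
[476.  52.]
[248. 438.]
[463. 438.]
```

View pics/w3a.png

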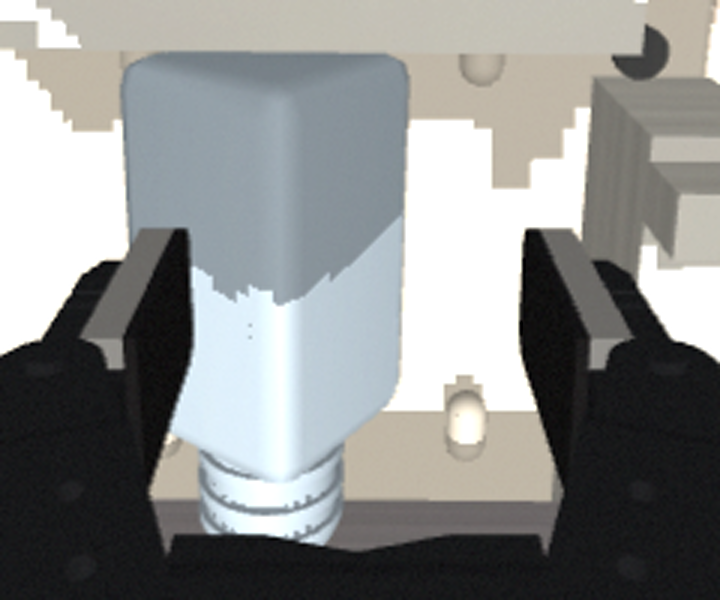

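View pics/s3a.png

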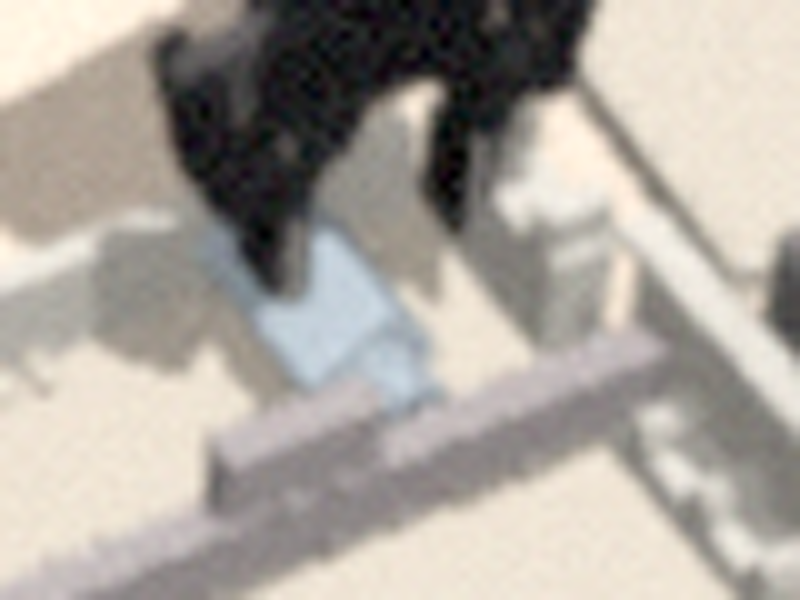

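```bash
python3 - <<'E'
from h import *
c=ctrl.get_calibration("scene")
for z in (.03,.04,.05,.06):
    print(z,[((w2px(c,[.498+e,.158+d,z])-[340,140])*10).round() for d in(-.04,-.026,.026,.04) for e in(-.011,.011)])
print(ctrl.observe()["eef_pos"], ctrl.observe()["qpos"])
w=ctrl.get_calibration("wrist")["view"];print(-w[:3,:3].T@w[:3,3])
E
```

```text
0.03 [array([217., 312.]), array([257., 361.]), array([258., 295.]), array([298., 344.]), array([410., 233.]), array([451., 280.]), array([451., 216.]), array([492., 264.])]
0.04 [array([219., 288.]), array([259., 337.]), array([260., 271.]), array([300., 320.]), array([413., 209.]), array([454., 256.]), array([453., 192.]), array([495., 240.])]
0.05 [array([220., 264.]), array([260., 313.]), array([262., 247.]), array([303., 296.]), array([416., 185.]), array([457., 232.]), array([456., 168.]), array([498., 215.])]
0.06 [array([222., 240.]), array([262., 289.]), array([264., 223.]), array([305., 272.]), array([418., 160.]), array([460., 208.]), array([459., 143.]), array([501., 191.])]
[0.49778924 0.15727951 0.03488444] [ 1.59450941e-01  5.56699877e-01  1.76009168e+00 -6.40948342e-04
  8.19421459e-01 -1.41037936e+00]
[0.43081004 0.15781251 0.18999126]
```

```bash
python3 -m inch '[-0.2,0,0.002,0.02,0,-0.2,0,0,0.03,0,-0.2,0,0,0.03,0,-0.2,0,0,0.03,0,-0.2,0,0,0.03,0,-0.2,0,0,0.0,0,-0.2,0,0,0.0,0,-0.2,0,0,0.0,0]' 30
python3 - <<'E'
from h import *
import pickle
im,c=snap("wrist"); np.save("w4.npy",im);crop(im,140,100,440,360,2.5,"w4.png");pickle.dump(c,open("w4.pkl","wb"))
im,c=snap("scene"); np.save("s4.npy",im); crop(im,300,60,460,220,5,"s4.png")
print(ctrl.observe()["eef_pos"])
E
```

```text
time_s: 4.2
eef_pos: [0.4955, 0.1592, 0.1725]
tcp_rot: [3.141, 0.0, 3.141]
contact_force: [0.2, -0.5, -0.9]
width: 0.0514
[0.49499802 0.15906953 0.17134373]
```

View pics/w4.png

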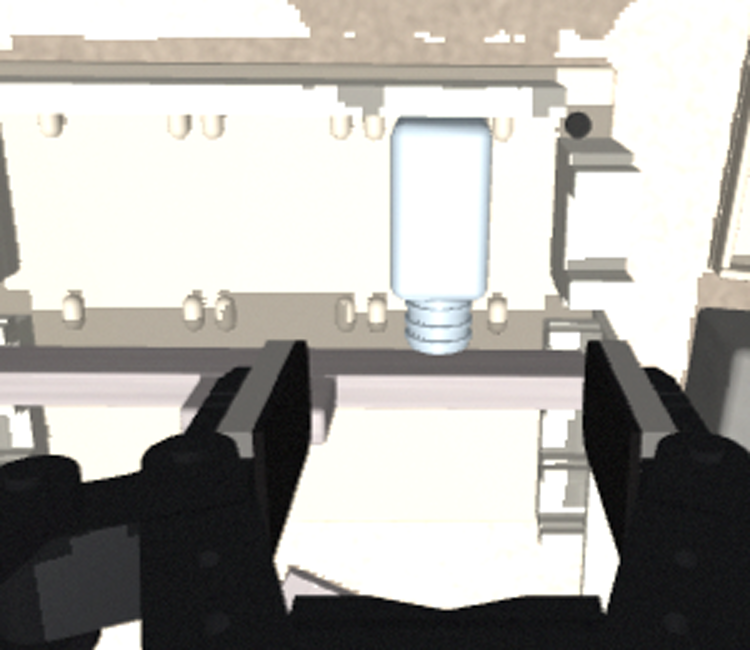

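View pics/s4.png

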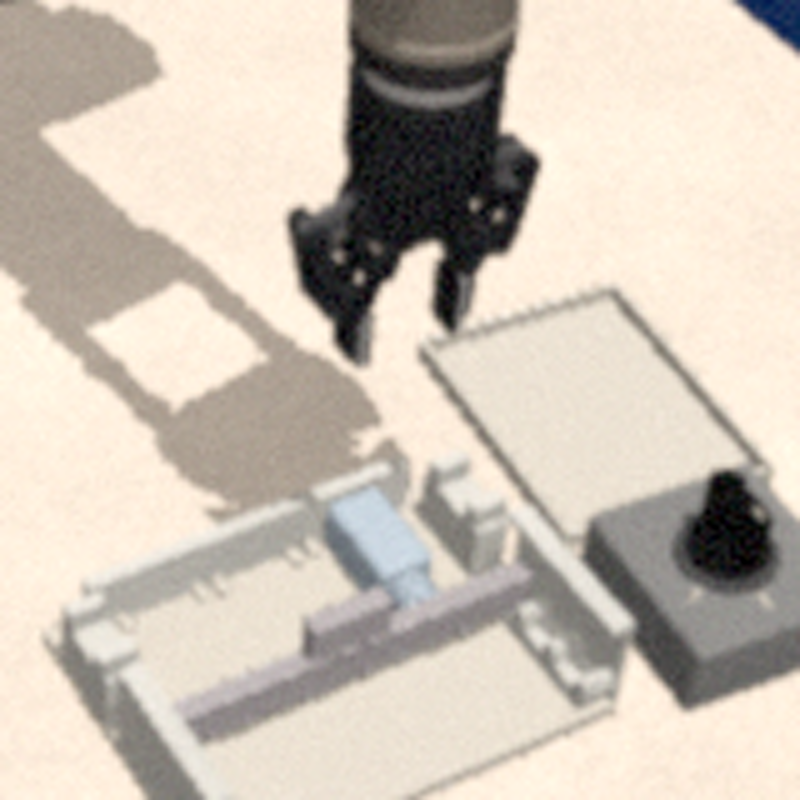

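```bash
python3 - <<'E'
from h import *
c=ctrl.get_calibration("scene")
for z in (.16,.17,.18,.19,.20):
    print(z,[((w2px(c,[.495+e,.159+d,z])-[300,60])*5).round() for d in(-.04,-.0257,.0257,.04) for e in(-.011,.011)])
w=ctrl.get_calibration("wrist")
for z in (.16,.17,.18,.19,.20):
    print(z,[((w2px(w,[.495+e,.159+d,z])-[140,100])*2.5).round() for d in(-.0257,.0257) for e in(-.011,.011)])
print(px2w(w,140+392/2.5,100+119/2.5,.047),px2w(w,140+488/2.5,100+119/2.5,.047),px2w(w,140+437/2.5,100+296/2.5,.047))
E
```

```text
0.16 [array([319., 386.]), array([340., 411.]), array([341., 377.]), array([363., 402.]), array([422., 346.]), array([444., 370.]), array([444., 337.]), array([466., 361.])]
0.17 [array([319., 372.]), array([341., 397.]), array([342., 363.]), array([364., 388.]), array([424., 332.]), array([446., 356.]), array([446., 323.]), array([468., 347.])]
0.18 [array([320., 358.]), array([342., 383.]), array([343., 349.]), array([365., 374.]), array([425., 318.]), array([448., 342.]), array([448., 309.]), array([470., 333.])]
0.19 [array([321., 344.]), array([343., 368.]), array([345., 335.]), array([367., 359.]), array([427., 304.]), array([449., 328.]), array([449., 295.]), array([472., 319.])]
0.2 [array([322., 329.]), array([344., 354.]), array([346., 320.]), array([368., 345.]), array([428., 289.]), array([451., 313.]), array([451., 281.]), array([474., 304.])]
0.16 [array([324., 282.]), array([328., 375.]), array([562., 282.]), array([558., 375.])]
0.17 [array([317., 297.]), array([321., 395.]), array([568., 297.]), array([564., 395.])]
0.18 [array([309., 314.]), array([314., 418.]), array([576., 314.]), array([571., 418.])]
0.19 [array([300., 334.]), array([305., 443.]), array([584., 334.]), array([579., 443.])]
0.2 [array([290., 356.]), array([296., 472.]), array([594., 356.]), array([588., 472.])]
[0.46227824 0.14114691 0.047     ] [0.46229518 0.17416738 0.047     ] [0.52658699 0.15641009 0.047     ]
```

```bash
python3 -m inch '[-0.2,0,-0.001,-0.03,0,-0.2,0,0,-0.03,0,-0.2,0,0,-0.03,0,-0.2,0,0,-0.025,0,-0.2,0,0,-0.02,0,-0.2,0,0,-0.015,0,-0.2,0,0,-0.01,0,-0.2,0,0,-0.005,0,-0.2,0,0,0,0,-0.2,0,0,0,0]' 30
```

```text
time_s: 5.13
eef_pos: [0.4958, 0.1582, 0.0075]
tcp_rot: [3.142, -0.0, 3.141]
contact_force: [0.6, -0.1, -0.3]
width: 0.0515
```

```bash
python3 -m inch '[0.6,0,0,0,0,0.6,0,0,0,0,0.6,0,0,0,0,0.6,0,0,0,0]' 30
```

```text
time_s: 5.47
eef_pos: [0.4963, 0.1583, 0.0083]
tcp_rot: [3.141, 0.002, 3.141]
contact_force: [-0.8, -1.6, 6.7]
width: 0.0357
```

```bash
python3 -m inch '[0.6,0,0,0.01,0,0.6,0,0,0.025,0,0.6,0,0,0.03,0,0.6,0,0,0.03,0,0.6,-0.005,0.016,0,-0.01,0.6,-0.005,0.016,0,-0.01,0.6,-0.005,0.016,0,-0.01,0.6,-0.005,0.016,0,-0.01,0.6,-0.005,0.016,0,-0.01,0.6,-0.005,0.016,0,-0.01,0.6,-0.005,0.016,0,-0.01,0.6,-0.005,0.016,0,0,0.6,-0.005,0.016,0,0,0.6,-0.005,0.016,0,0,0.6,-0.005,0.016,0,0,0.6,0,0.016,0,0,0.6,0,0,0,0,0.6,0,0,0,0]'
```

```text
time_s: 6.97
eef_pos: [0.4404, 0.3505, 0.1026]
tcp_rot: [-3.141, -0.0, 3.072]
contact_force: [0.1, -0.1, -1.1]
width: 0.0354
```

```bash
python3 -m inch '[0.6,0,0,-0.025,0,0.6,0,0,-0.025,0,0.6,0,0,-0.02,0,0.6,0,0,-0.015,0,0.6,0,0,-0.01,0,0.6,0,0,-0.003,0,0.6,0,0,0,0]'
```

```text
time_s: 7.55
eef_pos: [0.4407, 0.3495, 0.004]
tcp_rot: [-3.141, -0.001, 3.07]
contact_force: [0.1, -0.7, -0.4]
width: 0.0351
```

```bash
python3 -m inch '[-0.3,0,0,0,0,-0.3,0,0,0,0,-0.3,0,0,0,0,-0.3,0,0,0,0]'
```

```text
time_s: 7.88
eef_pos: [0.4412, 0.3505, 0.0052]
tcp_rot: [3.141, 0.001, 3.071]
contact_force: [-0.8, 0.5, 0.3]
width: 0.0553
```

```bash
python3 -m inch '[-0.3,0,0,0.03,0,-0.3,0,0,0.03,0,-0.3,0,0,0.03,0,-0.3,0,0,0.03,0,-0.3,0,0,0.03,0,-0.3,0,0,0.03,0]'; python3 - <<'E'
from h import *
im,c=snap("wrist"); cv2.imwrite("pics/w5.png",im)
E
```

```text
time_s: 8.38
eef_pos: [0.4405, 0.3501, 0.1864]
tcp_rot: [3.141, 0.001, 3.071]
contact_force: [0.5, 0.7, 0.4]
width: 0.0557
```

View pics/w5.png

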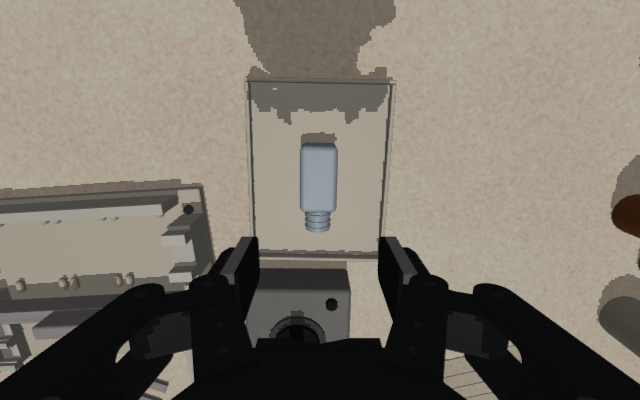

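```bash
python3 -m inch '[-0.3,0.0088,-0.0181,0,-0.107,-0.3,0.0088,-0.0181,0,-0.107,-0.3,0.0088,-0.0181,0,-0.107,-0.3,0.0088,-0.0181,0,-0.107,-0.3,0.0088,-0.0181,0,-0.107,-0.3,0.0088,-0.0181,0,-0.107,-0.3,0.0088,-0.0181,0,-0.107,-0.3,0.0088,-0.0181,0,-0.107,-0.3,0.0088,-0.0181,0,-0.107,-0.3,0.0088,-0.0181,0,-0.107,-0.3,0.0088,-0.0181,0,-0.107,0,0.0088,-0.0181,0,-0.107,0.2,0.0088,-0.0181,0,-0.107,0.2,0.0088,-0.0181,0,-0.107,0.2,0,0,0,0,0.2,0,0,0,0]'
```

```text
time_s: 9.77
eef_pos: [0.5641, 0.0962, 0.1843]
tcp_rot: [3.141, -0.0, 1.572]
contact_force: [-0.0, 0.5, -0.2]
width: 0.0344
```

Descend in part and check by camera.

```bash
python3 -m inch '[0.2,0,0,-0.03,0,0.2,0,0,-0.03,0,0.2,0,0,-0.02,0,0.2,0,0,0,0,0.2,0,0,0,0]'; python3 - <<'E'
from h import *
im,c=snap("wrist"); cv2.imwrite("pics/w6.png",im)
im,c=snap("scene"); crop(im,280,80,480,240,4,"s6.png")
E
```

```text
time_s: 10.18
eef_pos: [0.5632, 0.0977, 0.104]
tcp_rot: [-3.14, -0.0, 1.575]
contact_force: [-0.1, 0.2, 1.2]
width: 0.0335
```

View pics/w6.png

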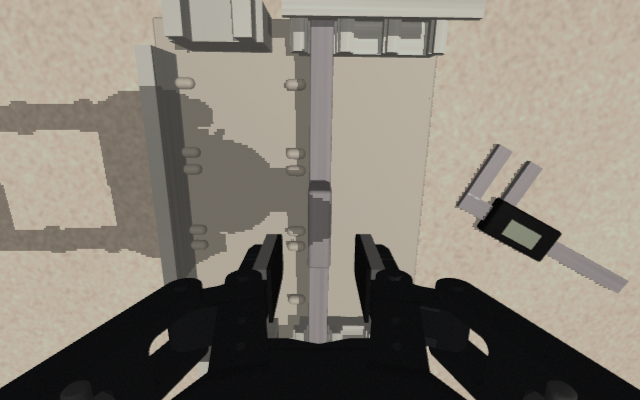

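View pics/s6.png

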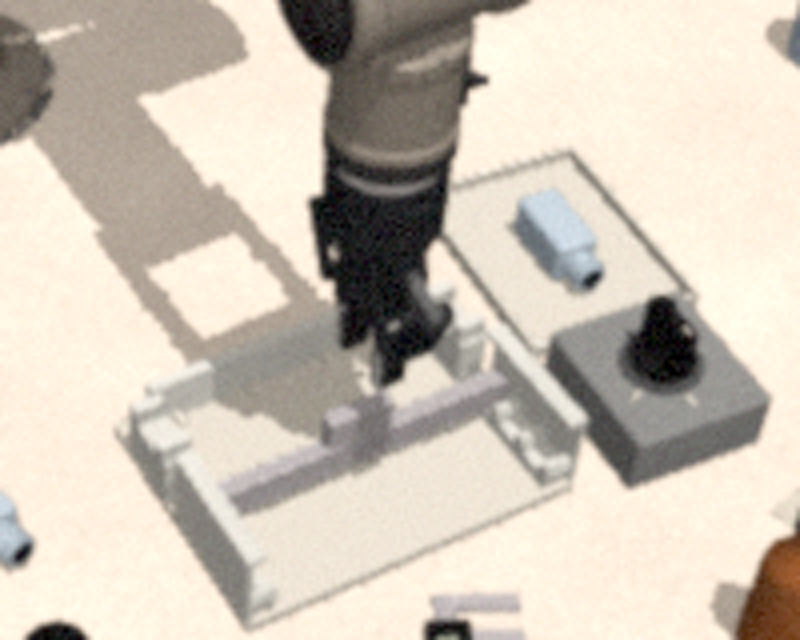

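```bash
python3 -m inch '[0.2,0,0,-0.02,0,0.2,0,0,-0.018,0,0.2,0,0,-0.014,0,0.2,0,0,0,0,0.2,0,0,0,0]'
```

```text
time_s: 10.7
eef_pos: [0.5646, 0.097, 0.0535]
tcp_rot: [3.14, -0.0, 1.573]
contact_force: [-0.1, -0.3, 0.4]
width: 0.0344
```

```bash
python3 -m inch '[0.9,0,0,0,0,0.9,0,0,0,0,0.9,0,0,0,0,0.9,0,0,0,0,0.9,0,0,0,0]' 60
```

```text
time_s: 11.12
eef_pos: [0.5648, 0.097, 0.0543]
tcp_rot: [3.139, -0.0, 1.573]
contact_force: [-1.4, 0.6, 5.8]
width: 0.012
```

```bash
python3 -m inch '[0.9,0,0,0.004,0,0.9,0,0,0.004,0,0.9,0,0,0.004,0,0.9,0,0,0.004,0,0.9,0,0,0,0]' 80; python3 - <<'E'
from h import *
im,c=snap("wrist"); cv2.imwrite("pics/w7.png",im)
im,c=snap("scene"); crop(im,280,80,480,240,4,"s7.png")
E
```

```text
time_s: 11.53
eef_pos: [0.5645, 0.0968, 0.0694]
tcp_rot: [3.14, -0.0, 1.573]
contact_force: [1.0, 1.2, -1.9]
width: 0.0113
```

View pics/w7.png

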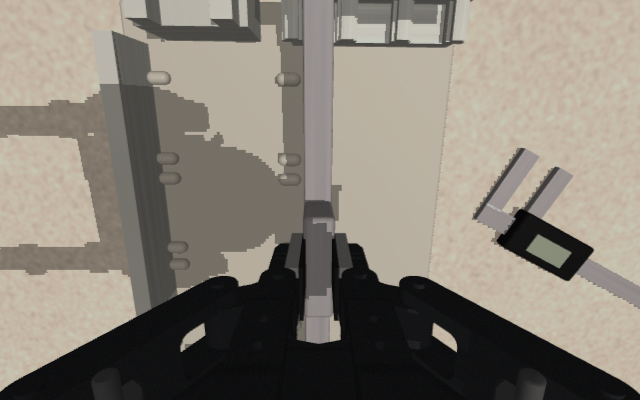

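View pics/s7.png

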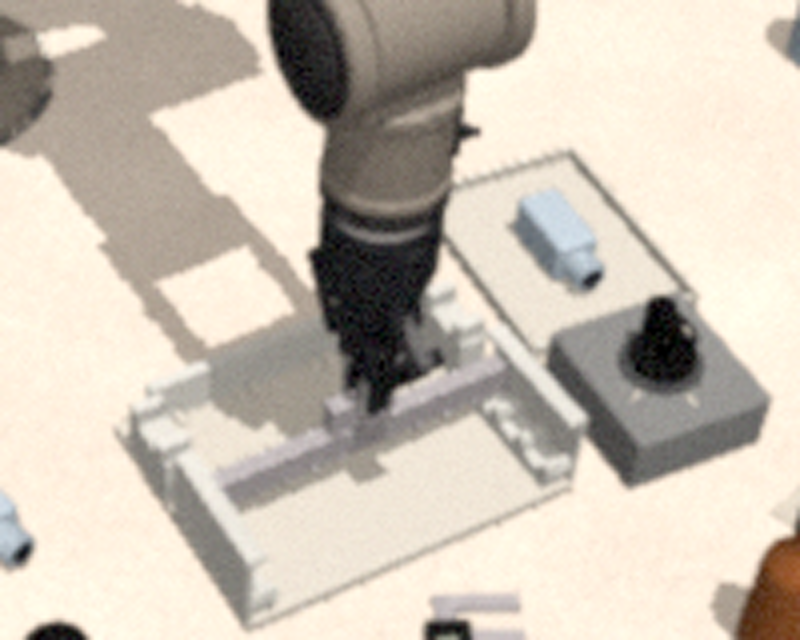

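```bash
python3 -m inch '[0.9,0.006,0,0,0,0.9,0.006,0,0,0,0.9,0.006,0,0,0,0.9,0.006,0,0,0,0.9,0.0055,0,0,0,0.9,0,0,0,0,0.9,0,0,0,0]'
```

```text
time_s: 12.22
eef_pos: [0.5936, 0.0968, 0.068]
tcp_rot: [-3.141, 0.0, 1.573]
contact_force: [0.1, 0.2, -2.6]
width: 0.0112
```

```bash
python3 -m inch '[0.9,0,0,-0.004,0,0.9,0,0,-0.004,0,0.9,0,0,-0.004,0,0.9,0,0,-0.002,0,0.9,0,0,0,0,0.9,0,0,0,0]'
```

```text
time_s: 12.72
eef_pos: [0.5932, 0.0968, 0.0545]
tcp_rot: [-3.141, 0.0, 1.573]
contact_force: [-1.9, -0.5, 1.1]
width: 0.0117
```

```bash
python3 -m inch '[0.3,0,0,0,0,0.3,0,0,0,0,0.3,0,0,0,0,0.3,0,0,0.02,0,0.3,0,0,0.03,0,0.3,0,0,0.03,0,0.3,0,0,0.03,0,0.3,0,-0.02,0.03,0,0.3,0,-0.03,0.03,0,0.3,0,-0.03,0.01,0,0.3,0,0,0,0,0.3,0,0,0,0]'; python3 - <<'E'
from h import *
import pickle
im,c=snap("wrist"); np.save("w8.npy",im); crop(im,80,20,560,380,1.6,"w8.png"); pickle.dump(c,open("w8.pkl","wb"))
im,c=snap("scene"); crop(im,280,80,480,240,4,"s8.png")
E
```

```text
time_s: 13.72
eef_pos: [0.5937, 0.016, 0.2345]
tcp_rot: [3.14, 0.0, 1.57]
contact_force: [-1.0, -0.1, -0.7]
width: 0.0299
```

View pics/w8.png

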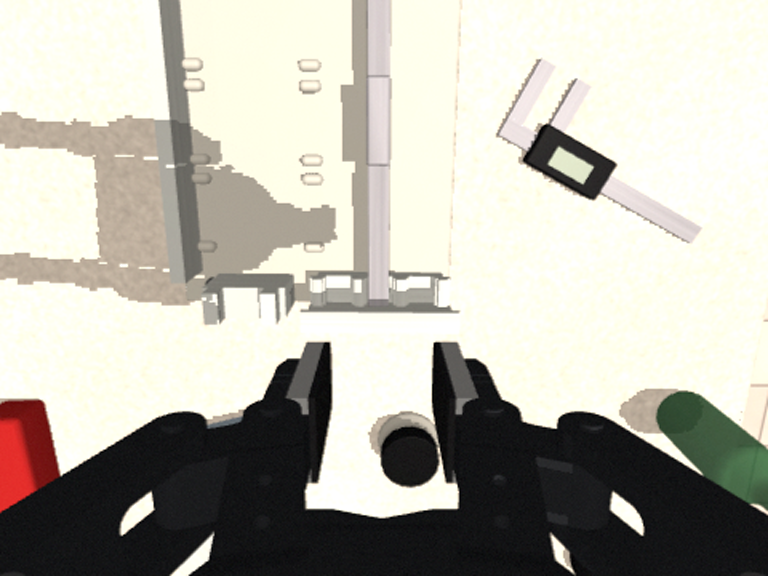

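View pics/s8.png

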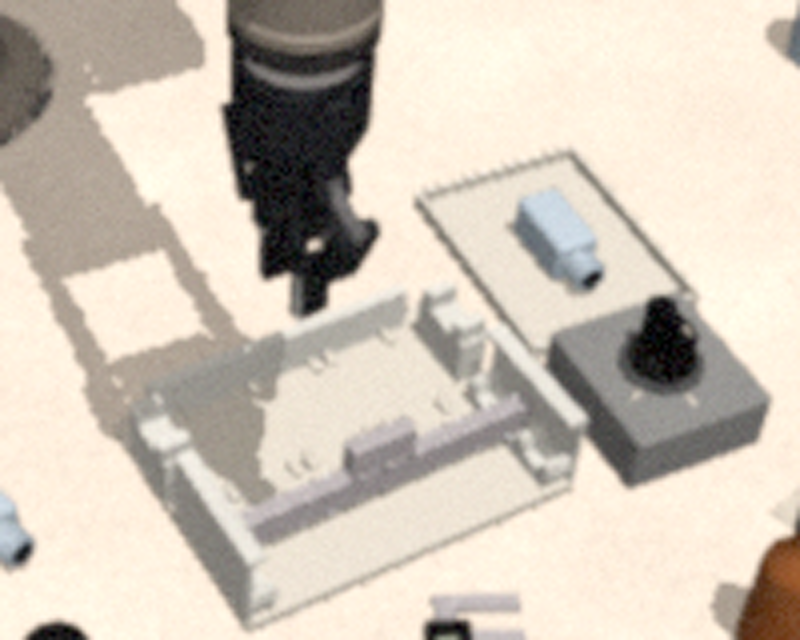

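```bash
python3 - <<'E'
from h import *
import pickle;c=pickle.load(open("w8.pkl","rb"))
for u,v in [(367,120),(390,120),(378,76),(378,163)]:
    print(px2w(c,80+u/1.6,20+v/1.6,.078).round(4))
for u in (369,388): print(px2w(c,80+u/1.6,20+230/1.6,.05).round(4))
crop(np.load("w8.npy"),250,170,390,260,5,"w8a.png")
E
```

```text
[0.5853 0.0948 0.078 ]
[0.5985 0.0949 0.078 ]
[0.5916 0.1184 0.078 ]
[0.5916 0.0708 0.078 ]
[0.5854 0.0264 0.05  ]
[0.598  0.0265 0.05  ]
```

View pics/w8a.png

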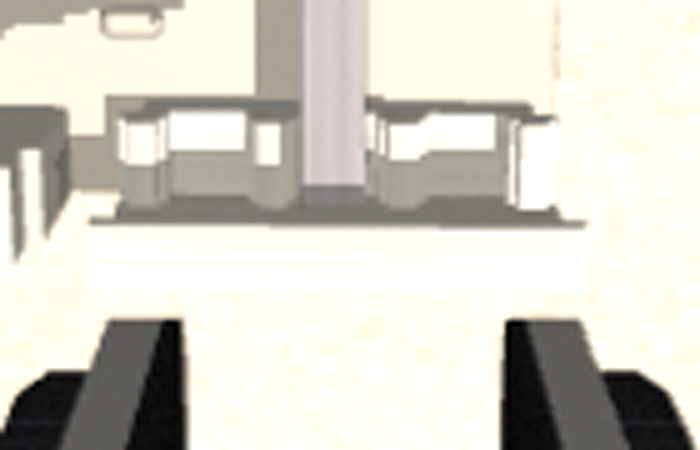

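```bash
python3 -m inch '[-0.2,-0.0034,-0.0166,0.0025,0.121,-0.2,-0.0034,-0.0166,0.0025,0.121,-0.2,-0.0034,-0.0166,0.0025,0.121,-0.2,-0.0034,-0.0166,0.0025,0.121,-0.2,-0.0034,-0.0166,0.0025,0.121,-0.2,-0.0034,-0.0166,0.0025,0.121,-0.2,-0.0034,-0.0166,0.0025,0.121,-0.2,-0.0034,-0.0166,0.0025,0.121,-0.2,-0.0034,-0.0166,0.0025,0.121,-0.2,-0.0034,-0.0166,0.0025,0.121,-0.2,-0.0034,-0.0166,0.0025,0.121,-0.2,-0.0034,-0.0166,0.0025,0.121,-0.2,-0.0034,-0.0166,0.0025,0.119,-0.2,0,0,0,0,-0.2,0,0,0,0]'; python3 - <<'E'
from h import *
import pickle
im,c=snap("wrist"); np.save("w9.npy",im); cv2.imwrite("pics/w9.png",im); pickle.dump(c,open("w9.pkl","wb"))
im,c=snap("top"); crop(im,310,80,510,240,4,"top9.png")
E
```

```text
time_s: 15.07
eef_pos: [0.5492, -0.1978, 0.2652]
tcp_rot: [3.14, -0.001, 3.141]
contact_force: [-0.7, 0.4, -0.0]
width: 0.0511
```

View pics/w9.png

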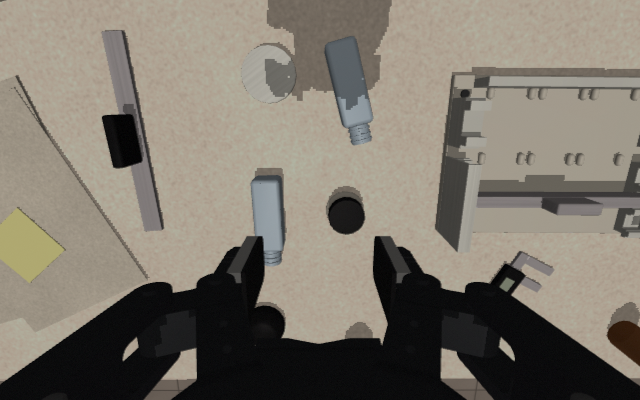

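View pics/top9.png

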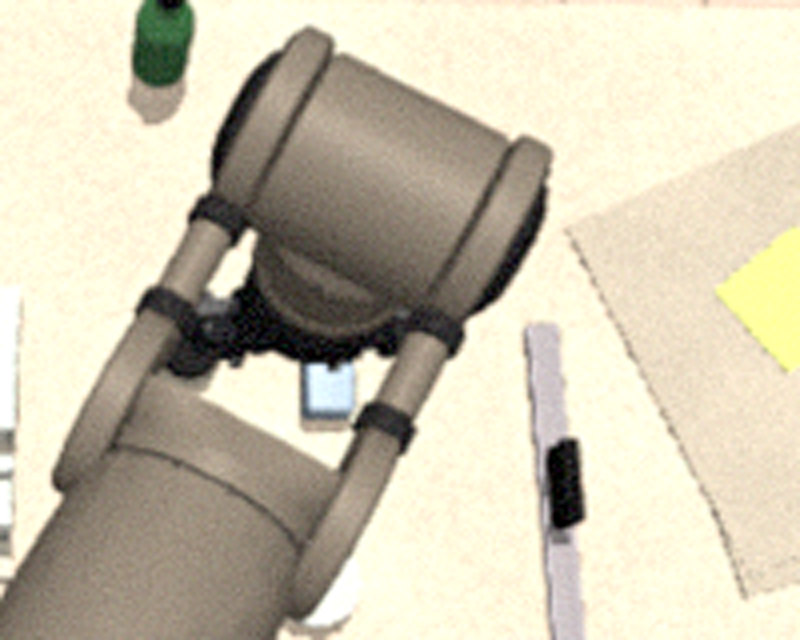

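```bash
python3 - <<'E'
from h import *
crop(np.load("w9.npy"),235,160,305,280,5,"w9a.png");crop(np.load("w9.npy"),310,25,390,155,5,"w9b.png")
E
```

```text
(no output)
```

View pics/w9a.png

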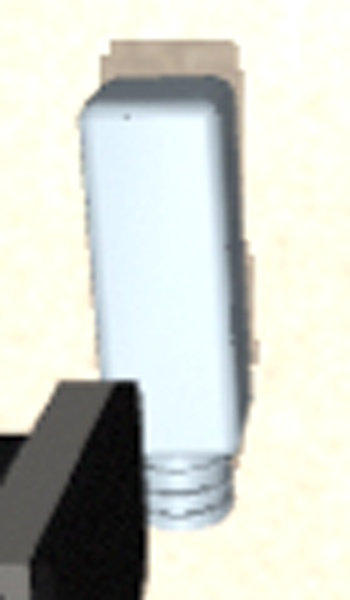

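View pics/w9b.png

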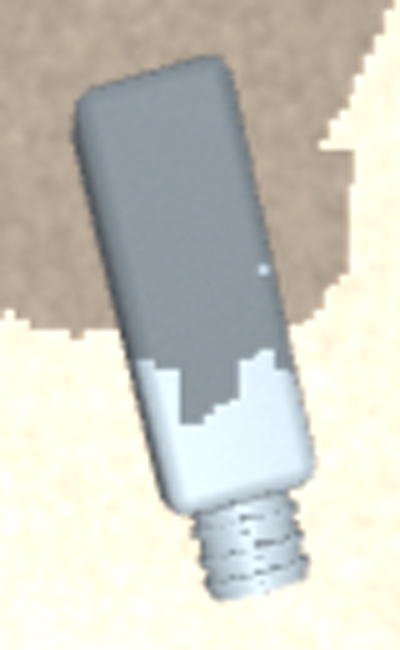

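```bash
python3 - <<'E'
from h import *
import pickle;c=pickle.load(open("w9.pkl","rb"))
def q(n,pts,x0,y0):
    P=np.array([px2w(c,x0+u/5,y0+v/5,.035)[:2] for u,v in pts]); 
    d=(P[2]-P[1])/np.linalg.norm(P[2]-P[1]); print(n,P.round(4).tolist(),"ctr",P.mean(0).round(4),"yaw",np.arctan2(d[1],d[0]).round(4))
q("t1",[(84,108),(218,106),(237,454),(107,456)],235,160)
q("t2",[(85,95),(230,62),(310,482),(175,515)],310,25)
E
```

```text
t1 [[0.5706, -0.2773], [0.5701, -0.2446], [0.6622, -0.2426], [0.6628, -0.2762]] ctr [ 0.6164 -0.2602] yaw 0.0217
t2 [[0.4164, -0.1868], [0.4097, -0.1553], [0.499, -0.1339], [0.5065, -0.1651]] ctr [ 0.4579 -0.1603] yaw 0.2347
```

```bash
python3 -m inch '[-0.2,-0.0114,0.0047,-0.0206,0.0294,-0.2,-0.0114,0.0047,-0.0206,0.0294,-0.2,-0.0114,0.0047,-0.0206,0.0294,-0.2,-0.0114,0.0047,-0.0206,0.0294,-0.2,-0.0114,0.0047,-0.0206,0.0294,-0.2,-0.0114,0.0047,-0.0206,0.0294,-0.2,-0.0114,0.0047,-0.0206,0.0294,-0.2,-0.0114,0.0047,-0.0206,0.0294,-0.2,0,0,0,0,-0.2,0,0,0,0]' 30; python3 - <<'E'
from h import *
im,c=snap("wrist"); cv2.imwrite("pics/w10.png",im); s=ctrl.observe()
print(s["eef_pos"],s["tcp_rot"][2])
E
```

```text
time_s: 16.0
eef_pos: [0.4579, -0.1597, 0.1012]
tcp_rot: [3.14, -0.001, -2.905]
contact_force: [-0.1, -0.3, 0.7]
width: 0.0513
[ 0.45918031 -0.16064772  0.10228131] -2.9050136657227026
```

View pics/w10.png

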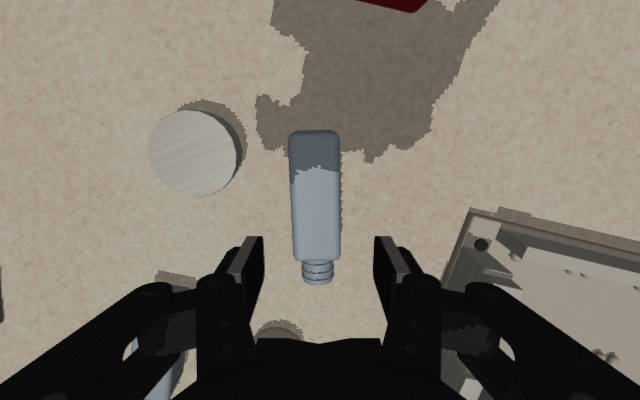

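Aligned with the bottle. Descend.

```bash
python3 -m inch '[-0.2,0,0,-0.03,0,-0.2,0,0,-0.03,0,-0.2,0,0,-0.02,0,-0.2,0,0,-0.015,0,-0.2,0,0,-0.008,0,-0.2,0,0,0,0,-0.2,0,0,0,0]'
```

```text
time_s: 16.63
eef_pos: [0.4592, -0.1613, -0.0007]
tcp_rot: [-3.141, 0.001, -2.905]
contact_force: [0.6, -1.0, 0.3]
width: 0.0511
```

```bash
python3 -m inch '[0.6,0,0,0,0,0.6,0,0,0,0,0.6,0,0,0,0,0.6,0,0,0,0,0.6,0,0,0,0]' 35
```

```text
time_s: 17.05
eef_pos: [0.4593, -0.1615, -0.0]
tcp_rot: [-3.139, 0.003, -2.904]
contact_force: [0.4, -0.6, 6.9]
width: 0.0357
```

```bash
python3 -m inch '[0.6,0,0,0.01,0,0.6,0,0,0.025,0,0.6,0,0,0.03,0,0.6,0,0,0.03,0,0.6,0,0,0.03,0,0.6,0.0044,0.0163,0,-0.02,0.6,0.0044,0.0163,0,-0.02,0.6,0.0044,0.0163,0,-0.02,0.6,0.0044,0.0163,0,-0.02,0.6,0.0044,0.0163,0,-0.02,0.6,0.0044,0.0163,0,-0.02,0.6,0.0044,0.0163,0,-0.02,0.6,0.0044,0.0163,0,-0.02,0.6,0.0044,0.0163,0,-0.02,0.6,0.0044,0.0163,0,-0.02,0.6,0.0044,0.0163,0,-0.02,0.6,0.0044,0.0163,0,-0.02,0.6,0,0,0,0,0.6,0,0,0,0]'; python3 - <<'E'
from h import *
im,c=snap("wrist"); cv2.imwrite("pics/w11.png",im); s=ctrl.observe()
print(s["eef_pos"],s["tcp_rot"][2],s["width"])
E
```

```text
time_s: 18.63
eef_pos: [0.5106, 0.0352, 0.1241]
tcp_rot: [-3.141, 0.0, 3.141]
contact_force: [0.3, 0.7, -0.3]
width: 0.0352
[0.51055277 0.03454143 0.12395536] 3.1402605517621445 0.035292225309525985
```

View pics/w11.png

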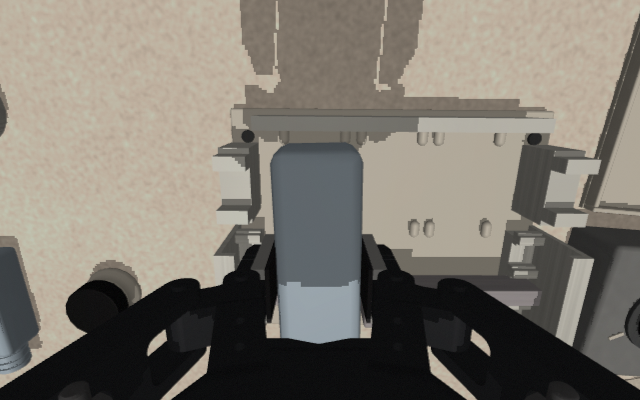

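```bash
python3 - <<'E'
from h import *
w=ctrl.get_calibration("wrist")
for v in (143,160): print(px2w(w,317,v,.124+.03),px2w(w,317,v,.124+.036))
print(px2w(w,272,200,.158),px2w(w,362,200,.158))
E
```

```text
[0.45776366 0.03468725 0.154     ] [0.45712448 0.03471334 0.16      ]
[0.46433396 0.03467366 0.154     ] [0.46338051 0.0347004  0.16      ]
[0.47936854 0.0171261  0.158     ] [0.47940142 0.05219046 0.158     ]
```

```bash
python3 -m inch '[0.6,0.0035,0,-0.02,0,0.6,0,0,-0.02,0,0.6,0,0,-0.02,0,0.6,0,0,-0.02,0,0.6,0,0,-0.015,0,0.6,0,0,-0.01,0,0.6,0,0,-0.004,0,0.6,0,0,0,0,0.6,0,0,0,0]'
```

```text
time_s: 19.43
eef_pos: [0.514, 0.0335, 0.0146]
tcp_rot: [-3.141, -0.001, 3.139]
contact_force: [-0.5, -6.2, -4.3]
width: 0.0355
```

```bash
python3 -m inch '[0.2,0,0,-0.001,0,0,0,0,0,0,-0.2,0,0,0,0,-0.2,0,0,0,0,-0.2,0,0,0.02,0,-0.2,0,0,0.03,0,-0.2,0,0,0.03,0,-0.2,0,0,0.03,0,-0.2,0,0,0.03,0,-0.2,0,0,0.03,0,-0.2,0,0,0,0]'; python3 - <<'E'
from h import *
im,c=snap("wrist"); cv2.imwrite("pics/w12.png",im); crop(im,180,60,500,320,2.4,"w12a.png"); s=ctrl.observe()
print(s["eef_pos"],s["tcp_rot"][2],s["width"])
def L(u,v,z): print(px2w(c,180+u/2.4,60+v/2.4,z).round(4))
E
```

```text
time_s: 20.35
eef_pos: [0.5175, 0.0348, 0.19]
tcp_rot: [-3.141, 0.012, 3.139]
contact_force: [1.7, 0.2, 1.1]
width: 0.0511
[0.51633661 0.03486762 0.18723126] 3.1394205745129904 0.05122855169776678
```

View pics/w12a.png

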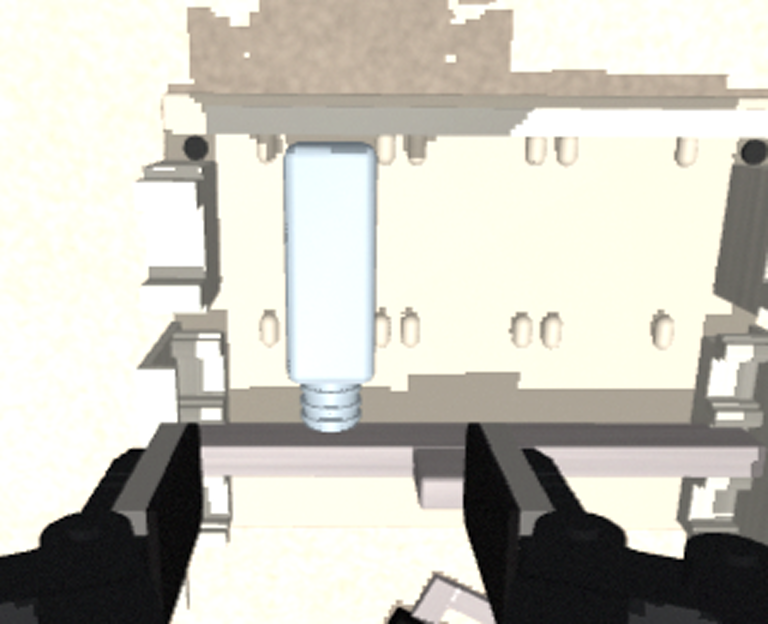

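```bash
python3 -m inch '[-0.2,0.0071,-0.021,0,0.001,-0.2,0.0071,-0.021,0,0.001,-0.2,0.0071,-0.021,0,0.001,-0.2,0.0071,-0.021,0,0.001,-0.2,0.0071,-0.021,0,0.001,-0.2,0.0071,-0.021,0,0.001,-0.2,0.0071,-0.021,0,0.001,-0.2,0.0071,-0.021,0,0.001,-0.2,0.0071,-0.021,0,0.001,-0.2,0.0071,-0.021,0,0.001,-0.2,0.0071,-0.021,0,0.001,-0.2,0.0071,-0.021,0,0.001,-0.2,0.0071,-0.021,0,0.001,-0.2,0.0071,-0.021,0,0.001,-0.2,0,0,0,0,-0.2,0,0,0,0]'; python3 - <<'E'
from h import *
import pickle
im,c=snap("wrist"); np.save("w13.npy",im);cv2.imwrite("pics/w13.png",im); s=ctrl.observe();pickle.dump(c,open("w13.pkl","wb"))
print(s["eef_pos"],s["tcp_rot"][2],s["width"])
E
```

```text
time_s: 21.73
eef_pos: [0.6132, -0.2598, 0.1817]
tcp_rot: [3.14, -0.002, -3.132]
contact_force: [0.4, 0.2, -0.2]
width: 0.0508
[ 0.61319824 -0.2588157   0.18212632] -3.1306096150351697 0.05106035042835885
```

View pics/w13.png

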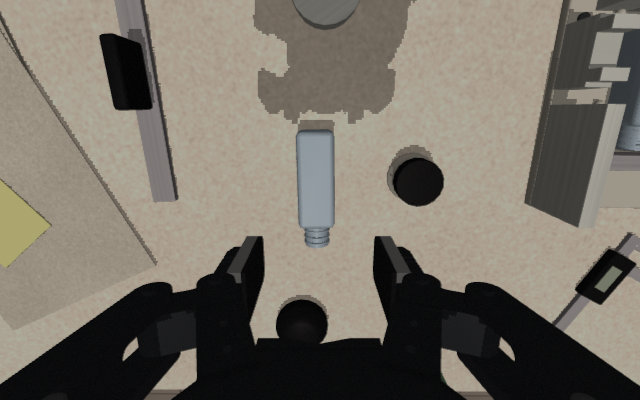

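```bash
python3 - <<'E'
from h import *
import pickle;c=pickle.load(open("w13.pkl","rb"))
crop(np.load("w13.npy"),280,110,350,260,4,"w13a.png")
for p in [(297,140),(334,140),(299,220),(333.5,220),(315,133),(317,227)]: print(p,px2w(c,*p,.035).round(4))
E
```

```text
(297, 140) [ 0.5765 -0.2781  0.035 ]
(334, 140) [ 0.5761 -0.2439  0.035 ]
(299, 220) [ 0.6546 -0.2766  0.035 ]
(333.5, 220) [ 0.6543 -0.2425  0.035 ]
(315, 133) [ 0.5699 -0.2615  0.035 ]
(317, 227) [ 0.6618 -0.2587  0.035 ]
```

View pics/w13a.png

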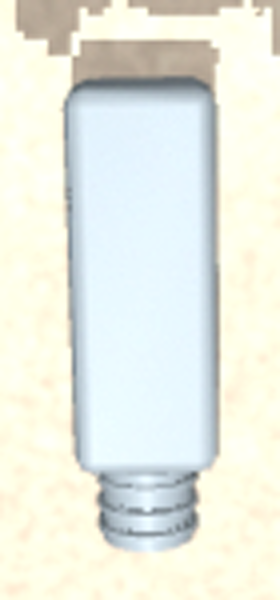

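```bash
python3 -m inch '[-0.2,0.003,-0.0012,-0.03,0.006,-0.2,0,0,-0.03,0,-0.2,0,0,-0.03,0,-0.2,0,0,-0.03,0,-0.2,0,0,-0.025,0,-0.2,0,0,-0.02,0,-0.2,0,0,-0.012,0,-0.2,0,0,-0.006,0,-0.2,0,0,0,0,-0.2,0,0,0,0]'
```

```text
time_s: 22.62
eef_pos: [0.6173, -0.2604, 0.0015]
tcp_rot: [-3.141, 0.001, -3.124]
contact_force: [0.6, -0.2, 0.7]
width: 0.0512
```

```bash
python3 -m inch '[0.6,0,0,0,0,0.6,0,0,0,0,0.6,0,0,0,0,0.6,0,0,0,0,0.6,0,0,0,0]' 35
```

```text
time_s: 23.03
eef_pos: [0.6178, -0.261, 0.0024]
tcp_rot: [-3.14, 0.003, -3.124]
contact_force: [-0.4, 1.0, 6.3]
width: 0.0353
```

```bash
python3 -m inch '[0.6,0,0,0.01,0,0.6,0,0,0.025,0,0.6,0,0,0.03,0,0.6,0,0,0.03,0,0.6,0,0,0.03,0,0.6,0,0,0.005,0,0.6,0,0,0,0]'; python3 -m inch '[0.6,-0.0055,0.022,0,-0.001,0.6,-0.0055,0.022,0,-0.001,0.6,-0.0055,0.022,0,-0.001,0.6,-0.0055,0.022,0,-0.001,0.6,-0.0055,0.022,0,-0.001,0.6,-0.0055,0.022,0,-0.001,0.6,-0.0055,0.022,0,-0.001,0.6,-0.0055,0.022,0,-0.001,0.6,-0.0055,0.022,0,-0.001,0.6,-0.0055,0.022,0,-0.001,0.6,-0.0055,0.022,0,-0.001,0.6,-0.0055,0.022,0,-0.001,0.6,-0.0055,0.022,0,-0.001,0.6,-0.0055,0.022,0,-0.001,0.6,-0.0055,0.022,0,-0.001,0.6,-0.0055,0.022,0,-0.001,0.6,-0.0055,0.022,0,-0.001,0.6,-0.0055,0.022,0,-0.001,0.6,-0.0055,0.022,0,0,0.6,0,0,0,0]'; python3 - <<'E'
from h import *
im,c=snap("wrist"); cv2.imwrite("pics/w14.png",im); s=ctrl.observe()
print(s["eef_pos"],s["tcp_rot"][2],s["width"])
E
```

```text
time_s: 23.62
eef_pos: [0.618, -0.2612, 0.1342]
tcp_rot: [-3.139, 0.005, -3.124]
contact_force: [0.3, -0.6, 0.1]
width: 0.0353
time_s: 25.28
eef_pos: [0.5099, 0.1606, 0.1291]
tcp_rot: [3.141, -0.004, -3.139]
contact_force: [0.4, -0.5, -0.5]
width: 0.035
[0.51060816 0.15897639 0.12915987] -3.1391923043001815 0.035504689437339
```

View pics/w14.png

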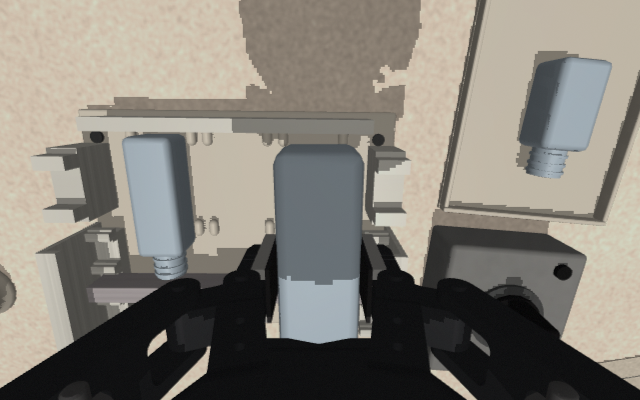

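```bash
python3 -m inch '[0.6,0.003,-0.0008,-0.02,0,0.6,0,0,-0.02,0,0.6,0,0,-0.02,0,0.6,0,0,-0.02,0,0.6,0,0,-0.015,0,0.6,0,0,-0.01,0,0.6,0,0,-0.006,0,0.6,0,0,0,0,0.6,0,0,0,0]'
```

```text
time_s: 26.08
eef_pos: [0.5154, 0.1564, 0.0196]
tcp_rot: [3.142, -0.0, 3.141]
contact_force: [0.3, -0.2, -0.5]
width: 0.0356
```

```bash
python3 -m inch '[0.6,-0.001,0.0005,-0.002,0,0.6,0,0,0,0,0.6,0,0,0,0]'; python3 - <<'E'
from h import *
s=ctrl.observe();print(s["eef_pos"],s["contact_force"])
im,c=snap("wrist"); cv2.imwrite("pics/w15.png",im);print(ctrl.observe()["eef_pos"])
E
```

```text
time_s: 26.33
eef_pos: [0.5145, 0.1573, 0.0181]
tcp_rot: [3.141, 0.001, 3.141]
contact_force: [0.1, -0.2, -1.1]
width: 0.0353
[0.51450138 0.15734538 0.01809791] [ 0.07555208 -0.18938986 -1.12738307]
[0.51451231 0.15734657 0.01807187]
```

View pics/w15.png

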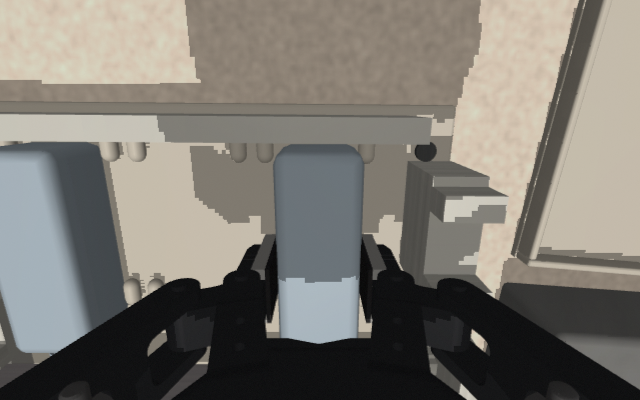

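```bash
python3 -m inch '[0.6,0,0.0005,-0.002,0,0.6,0,0,0,0,0.2,0,0,0,0,0,0,0,0,0,-0.2,0,0,0,0,-0.2,0,0,0,0,-0.2,0,0,0,0,-0.2,0,0,0.02,0,-0.2,0,0,0.03,0,-0.2,0,0,0.03,0,-0.2,0,0,0.03,0,-0.2,0,0,0.03,0,-0.2,0,0,0.03,0,-0.2,0,0,0,0]'; python3 - <<'E'
from h import *
im,c=snap("wrist"); cv2.imwrite("pics/w16.png",im); crop(im,100,60,420,320,2.4,"w16a.png"); s=ctrl.observe()
print(s["eef_pos"],s["tcp_rot"][2],s["width"])
E
```

```text
time_s: 27.55
eef_pos: [0.5172, 0.1583, 0.1917]
tcp_rot: [3.14, 0.011, 3.141]
contact_force: [0.8, -0.4, 0.1]
width: 0.0513
[0.51598354 0.1581143  0.18881598] 3.141116302029162 0.05147234801799086
```

View pics/w16a.png

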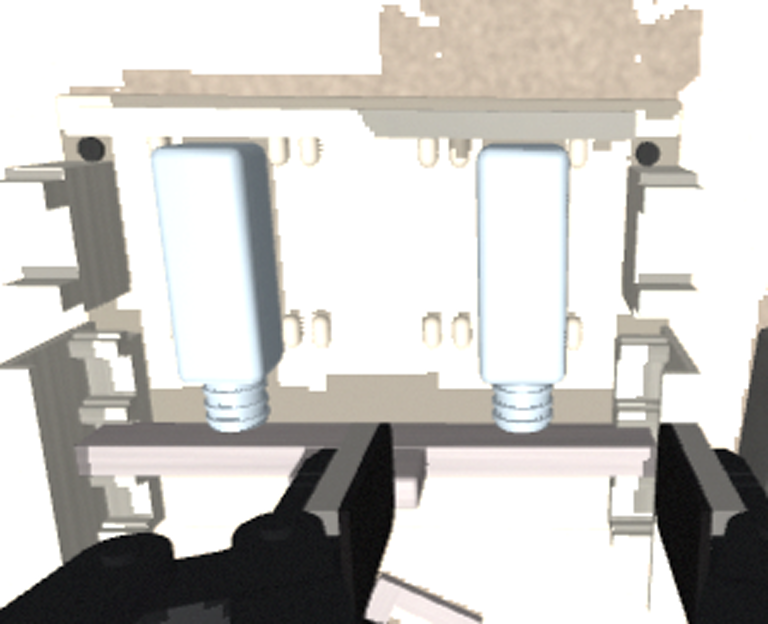

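```bash
python3 - <<'E'
from h import *
im,c=snap("top"); cv2.imwrite("pics/top17.png",im)
E
```

```text
(no output)
```

View pics/top17.png

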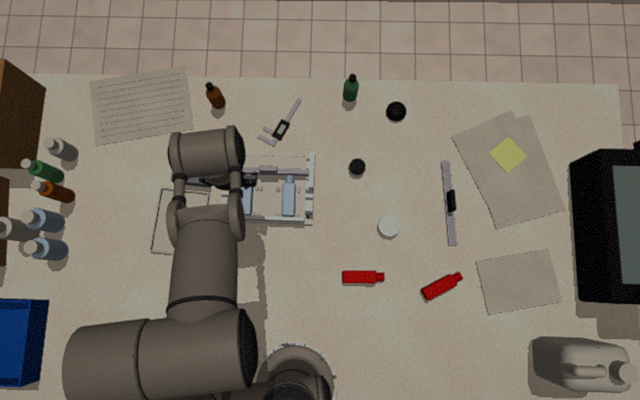

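```bash
python3 -m inch '[-0.2,0,-0.0287,0.003,0,-0.2,0,-0.0287,0.003,0,-0.2,0,-0.0287,0.003,0,-0.2,0,-0.0287,0.003,0,-0.2,0,-0.0287,0.003,0,-0.2,0,-0.0287,0.003,0,-0.2,0,-0.0287,0.003,0,-0.2,0,-0.0287,0.003,0,-0.2,0,-0.0287,0.003,0,-0.2,0,-0.0287,0.003,0,-0.2,0,-0.0287,0.003,0,-0.2,0,-0.0287,0.003,0,-0.2,0,-0.0287,0.003,0,-0.2,0,-0.0287,0.003,0,-0.2,0,-0.0287,0.003,0,-0.2,0,-0.0287,0.003,0,-0.2,0,-0.0287,0.003,0,-0.2,0,-0.0287,0.003,0,-0.2,0,-0.0287,0.003,0,-0.2,0,-0.0287,0.003,0]'; python3 -m inch '[-0.2,0,0,0,0,-0.2,0,0,0,0]';python3 - <<'E'
from h import *
import pickle
im,c=snap("wrist"); np.save("w18.npy",im); crop(im,160,0,480,300,2,"w18.png"); pickle.dump(c,open("w18.pkl","wb"))
E
```

```text
time_s: 29.32
eef_pos: [0.5135, -0.4172, 0.2433]
tcp_rot: [3.139, -0.003, 3.141]
contact_force: [0.8, 0.5, 0.2]
width: 0.051
time_s: 29.48
eef_pos: [0.5133, -0.4171, 0.2427]
tcp_rot: [3.139, -0.003, 3.139]
contact_force: [-0.3, 0.7, -0.1]
width: 0.0514
```

View pics/w18.png

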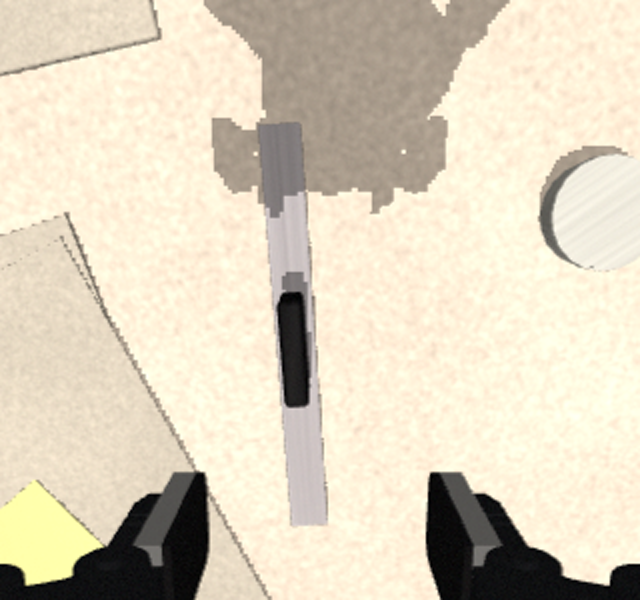

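```bash
python3 - <<'E'
from h import *
import pickle;c=pickle.load(open("w18.pkl","rb"))
a=px2w(c,160+280/2,123/2,.008);b=px2w(c,160+309.5/2,524/2,.008);print(a,b,(a+b)/2,np.arctan2(b[1]-a[1],b[0]-a[0]),np.linalg.norm(b-a))
for u,v in [(290,300),(297,404),(279,350),(306,350)]: print(px2w(c,160+u/2,v/2,.050))
E
```

```text
[ 0.39766991 -0.43498848  0.008     ] [ 0.64461329 -0.41941505  0.008     ] [ 0.5211416  -0.42720177  0.008     ] 0.06298135872346419 0.24743395671426677
[ 0.49160264 -0.42895627  0.05      ]
[ 0.54974776 -0.42572446  0.05      ]
[ 0.5189246  -0.43530352  0.05      ]
[ 0.51895115 -0.42051712  0.05      ]
```

```bash
python3 -m inch '[0.2,0.004,-0.005,-0.03,0.033,0.2,0.004,-0.0055,-0.03,0.032,0.2,0,0,-0.03,0,0.2,0,0,-0.03,0,0.2,0,0,-0.03,0,0.2,0,0,0,0,0.2,0,0,0,0]';python3 - <<'E'
from h import *
im,c=snap("wrist"); cv2.imwrite("pics/w19.png",im);s=ctrl.observe(); print(s["eef_pos"],s["tcp_rot"])
E
```

```text
time_s: 30.12
eef_pos: [0.5217, -0.4246, 0.094]
tcp_rot: [3.138, -0.003, -3.076]
contact_force: [-0.6, -0.9, 0.5]
width: 0.0341
[ 0.5227611  -0.42599381  0.09638319] [ 3.14150244e+00  1.54077112e-04 -3.07606402e+00]
```

View pics/w19.png

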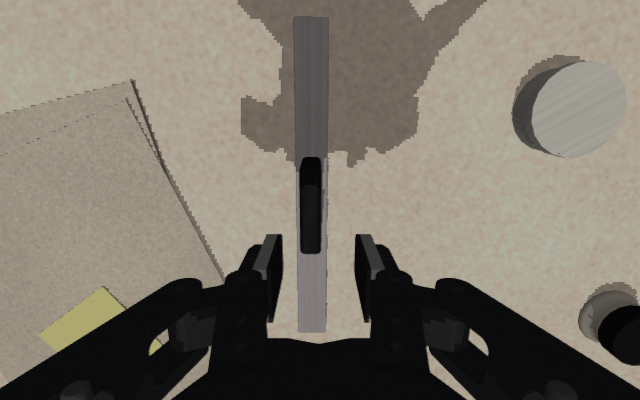

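```bash
python3 -m inch '[0.2,-0.001,-0.002,-0.025,0,0.2,0,0,-0.025,0,0.2,0,0,-0.018,0,0.2,0,0,-0.012,0,0.2,0,0,0,0,0.2,0,0,0,0]';python3 -m inch '[0.9,0,0,0,0,0.9,0,0,0,0,0.9,0,0,0,0,0.9,0,0,0,0,0.9,0,0,0,0]' 60
```

```text
time_s: 30.67
eef_pos: [0.522, -0.4292, 0.0171]
tcp_rot: [-3.14, 0.001, -3.077]
contact_force: [0.3, -0.4, 0.5]
width: 0.0341
time_s: 31.08
eef_pos: [0.5224, -0.4299, 0.0179]
tcp_rot: [-3.138, 0.003, -3.077]
contact_force: [0.8, 0.5, 6.5]
width: 0.0128
```

```bash
python3 -m inch '[0.9,0,0,0.01,0,0.9,0,0,0.02,0,0.9,0,0,0.03,0,0.9,0,0,0.03,0,0.9,0,0,0.03,0,0.9,0,0,0.025,0,0.9,0,0,0,0]' 80; python3 -m inch '[0.9,-0.0011,0.0263,0,-0.0817,0.9,-0.0011,0.0263,0,-0.0817,0.9,-0.0011,0.0263,0,-0.0817,0.9,-0.0011,0.0263,0,-0.0817,0.9,-0.0011,0.0263,0,-0.0817,0.9,-0.0011,0.0263,0,-0.0817,0.9,-0.0011,0.0263,0,-0.0817,0.9,-0.0011,0.0263,0,-0.0817,0.9,-0.0011,0.0263,0,-0.0817,0.9,-0.0011,0.0263,0,-0.0817,0.9,-0.0011,0.0263,0,-0.0817,0.9,-0.0011,0.0263,0,-0.0817,0.9,-0.0011,0.0263,0,-0.0817,0.9,-0.0011,0.0263,0,-0.0817,0.9,-0.0011,0.0263,0,-0.0817,0.9,-0.0011,0.0263,0,-0.0817,0.9,-0.0011,0.0263,0,-0.0817,0.9,-0.0011,0.0263,0,-0.0817,0.9,-0.0011,0.0263,0,-0.0817,0.9,-0.0011,0.0263,0,-0.0817]';python3 -m inch '[0.9,0,0,0,0,0.9,0,0,0,0]'; python3 - <<'E'
from h import *
import pickle
im,c=snap("wrist"); np.save("w20.npy",im);cv2.imwrite("pics/w20.png",im);s=ctrl.observe(); print(s["eef_pos"],s["tcp_rot"],s["width"]);pickle.dump(c,open("w20.pkl","wb"))
im,c=snap("scene"); crop(im,280,80,480,240,4,"s20.png")
E
```

```text
time_s: 31.67
eef_pos: [0.5232, -0.4306, 0.1678]
tcp_rot: [-3.133, 0.007, -3.077]
contact_force: [0.6, -1.4, -1.1]
width: 0.0121
time_s: 33.33
eef_pos: [0.4983, 0.0985, 0.16]
tcp_rot: [-3.14, 0.0, 1.568]
contact_force: [-0.0, 0.4, -3.1]
width: 0.0124
time_s: 33.5
eef_pos: [0.4985, 0.0983, 0.1601]
tcp_rot: [-3.141, 0.0, 1.576]
contact_force: [-0.1, -0.2, -2.4]
width: 0.0124
[0.49871578 0.0973743  0.1601261 ] [-3.14074021e+00  4.34603292e-04  1.57457203e+00] 0.012278590598424231
```

View pics/w20.png

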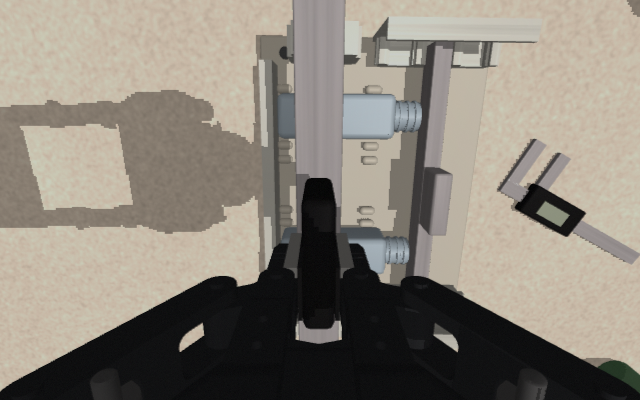

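View pics/s20.png

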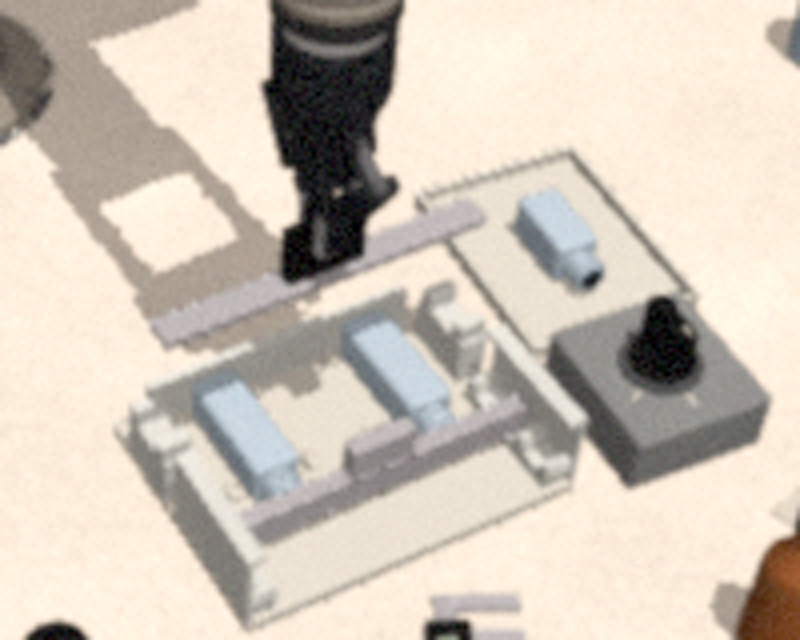

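```bash
python3 - <<'E'
from h import *
import pickle;c=pickle.load(open("w20.pkl","rb")); crop(np.load("w20.npy"),250,0,410,200,4,"w20a.png")
E
```

```text
(no output)
```

View pics/w20a.png

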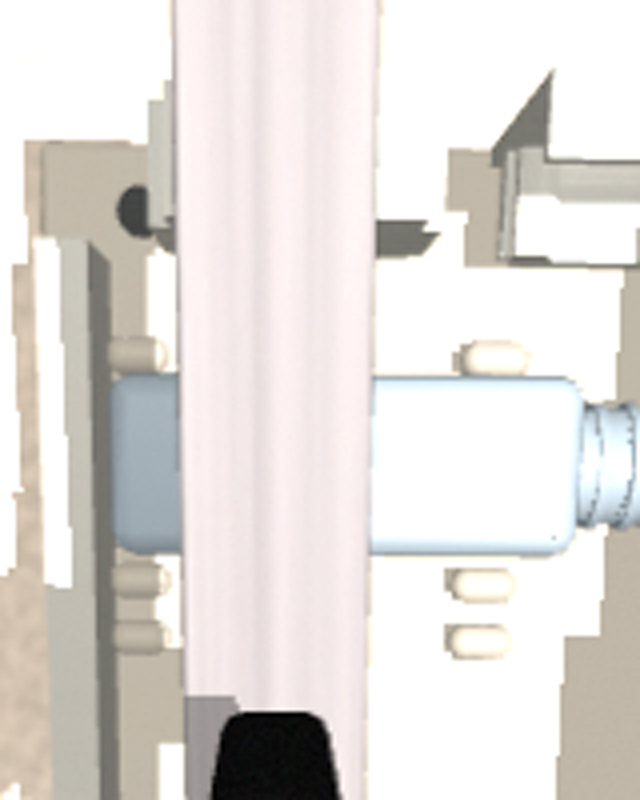

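```bash
python3 - <<'E'
from h import *
import pickle;c=pickle.load(open("w20.pkl","rb"))
for v in (20,650):
  a={20:(174,381),650:(186,368)}[v]
  print([px2w(c,250+u/4,v/4,.150).round(4) for u in a])
print(ctrl.observe()["eef_pos"])
E
```

```text
[array([0.4873, 0.2092, 0.15  ]), array([0.5109, 0.2093, 0.15  ])]
[array([0.4877, 0.1368, 0.15  ]), array([0.5111, 0.1369, 0.15  ])]
[0.49888665 0.09678827 0.16018654]
```

```bash
python3 -m inch '[0.9,0.001,-0.001,-0.02,0,0.9,0,0,-0.02,0,0.9,0,0,-0.02,0,0.9,0,0,-0.012,0,0.9,0,0,0,0,0.9,0,0,0,0,0.9,0,0,0,0]'; python3 - <<'E'
from h import *
import pickle
s=ctrl.observe(); print(s["eef_pos"],s["tcp_rot"],s["width"])
im,c=snap("wrist"); np.save("w21.npy",im);crop(im,220,0,470,250,3,"w21.png");pickle.dump(c,open("w21.pkl","wb"))
im,c=snap("scene"); crop(im,280,80,480,240,4,"s21.png")
E
```

```text
time_s: 34.18
eef_pos: [0.501, 0.0956, 0.0893]
tcp_rot: [3.14, 0.0, 1.571]
contact_force: [0.3, -0.4, -1.9]
width: 0.0123
[0.50095242 0.09557095 0.08930259] [3.14014067e+00 5.22606187e-05 1.57127497e+00] 0.012308381657774838
```

View pics/w21.png

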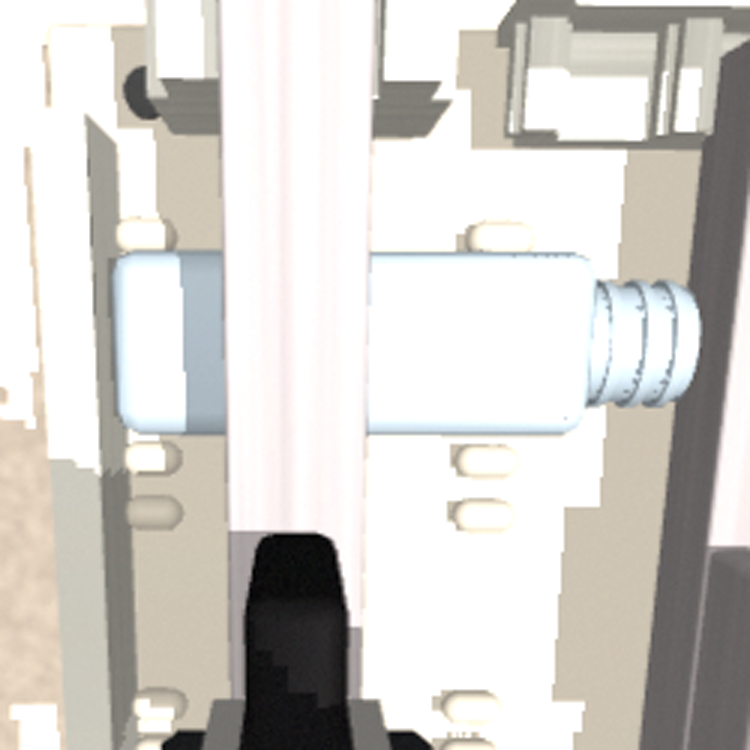

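View pics/s21.png

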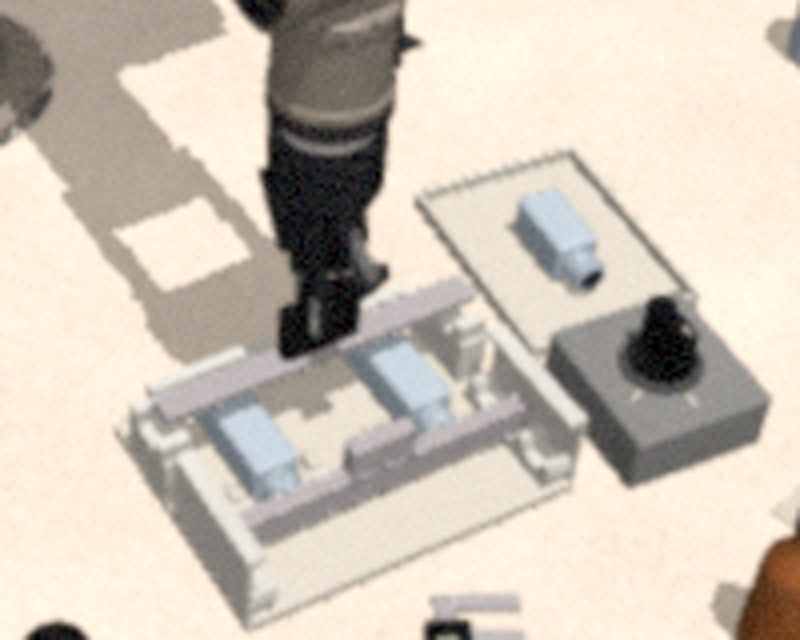

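```bash
python3 - <<'E'
from h import *
import pickle;c=pickle.load(open("w21.pkl","rb")); crop(np.load("w21.npy"),250,0,380,60,6,"w21a.png")
for u,z in [(220,.078),(373,.078),(217,.064),(378,.064)]: print(px2w(c,220+u/3,50/3,z).round(4))
E
```

```text
[0.4898 0.2032 0.078 ]
[0.5135 0.2033 0.078 ]
[0.4884 0.2066 0.064 ]
[0.5153 0.2067 0.064 ]
```

View pics/w21a.png

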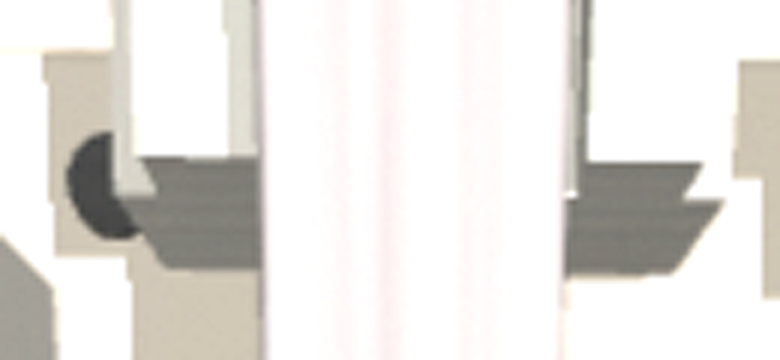

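```bash
python3 - <<'E'
from h import *
import pickle;c=pickle.load(open("w21.pkl","rb"))
for u,z in [(225,.064),(588,.064),(575,.064),(260,.079),(566,.079)]: print(u,px2w(c,250+u/6,100/6,z).round(4))
E
```

```text
225 [0.4859 0.2066 0.064 ]
588 [0.5163 0.2067 0.064 ]
575 [0.5153 0.2067 0.064 ]
260 [0.4899 0.203  0.079 ]
566 [0.5134 0.203  0.079 ]
```

```bash
python3 -m inch '[0.9,-0.0007,0,-0.006,0,0.9,0,0,-0.006,0,0.9,0,0,-0.005,0,0.9,0,0,-0.003,0,0.9,0,0,0,0,0.9,0,0,0,0]'
```

```text
time_s: 34.78
eef_pos: [0.4997, 0.0963, 0.0682]
tcp_rot: [3.141, 0.0, 1.572]
contact_force: [0.3, 0.3, -2.9]
width: 0.0124
```

```bash
python3 -m inch '[0.9,0,0,-0.0015,0,0.9,0,0,0,0,0.9,0,0,0,0]'
```

```text
time_s: 35.03
eef_pos: [0.4998, 0.0963, 0.0679]
tcp_rot: [3.141, 0.0, 1.572]
contact_force: [-2.1, -0.4, 6.2]
width: 0.0126
```

Contact on the rests. Release and lift away.

```bash
python3 -m inch '[0.6,0,0,0,0,0.3,0,0,0,0,0.2,0,0,0,0,0.2,0,0,0,0,0.2,0,0,0.01,0,0.2,0,0,0.025,0,0.2,0,0,0.03,0,0.2,0,0,0.03,0,0.2,0,0,0.03,0,0.2,0,0,0.03,0,0.2,0,0,0,0]'; python3 - <<'E'
from h import *
s=ctrl.observe(); print(s["eef_pos"],s["tcp_rot"],s["width"])
im,c=snap("wrist"); cv2.imwrite("pics/w22.png",im);
im,c=snap("scene"); crop(im,280,80,480,240,4,"s22.png")
E
```

```text
time_s: 35.95
eef_pos: [0.5023, 0.0964, 0.2287]
tcp_rot: [3.13, -0.0, 1.572]
contact_force: [0.6, -0.2, 0.9]
width: 0.0342
[0.50229759 0.09644838 0.22874983] [ 3.13016683e+00 -4.40952269e-04  1.57220102e+00] 0.03422312074998077
```

View pics/w22.png

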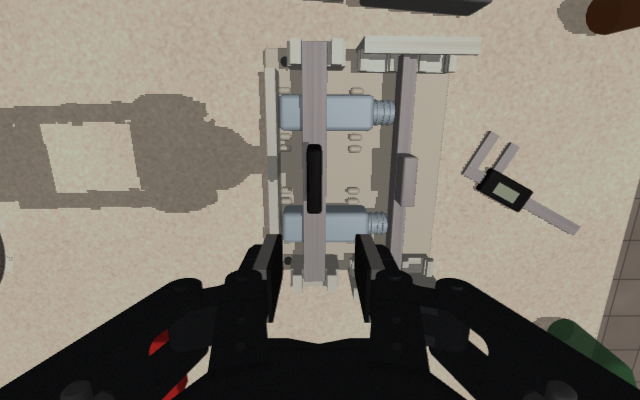

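View pics/s22.png

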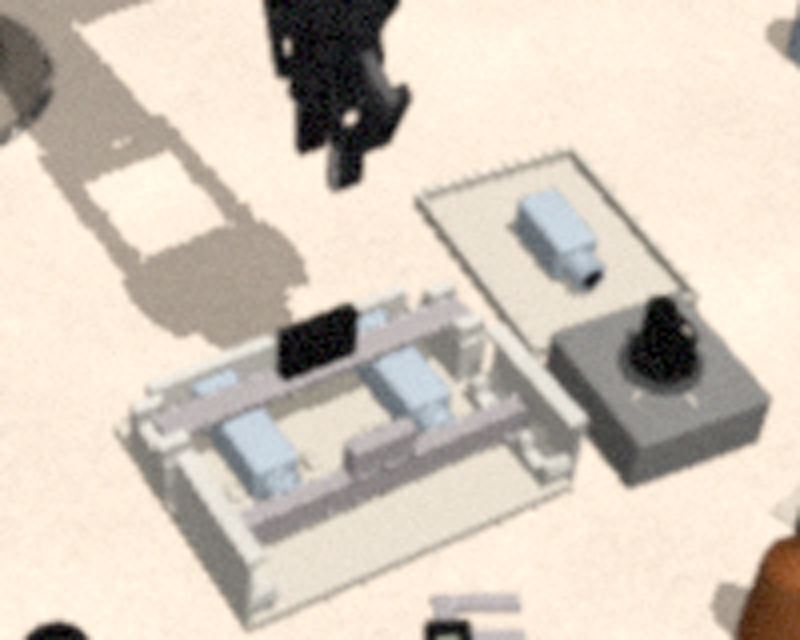

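```bash
python3 -m inch '[0.2,0.0127,0.017,0.002,0,0.2,0.0127,0.017,0.002,0,0.2,0.0127,0.017,0.002,0,0.2,0.0127,0.017,0.002,0,0.2,0.0127,0.017,0.002,0,0.2,0.0127,0.017,0.002,0,0.2,0.0127,0.017,0.002,0,0.2,0.0127,0.017,0.002,0,0.2,0,0,0,0,0.2,0,0,0,0]'; python3 - <<'E'
from h import *
import pickle
s=ctrl.observe(); print(s["eef_pos"],s["tcp_rot"],s["width"])
im,c=snap("wrist"); cv2.imwrite("pics/w23.png",im);np.save("w23.npy",im);pickle.dump(c,open("w23.pkl","wb"))
E
```

```text
time_s: 36.88
eef_pos: [0.6005, 0.2326, 0.2359]
tcp_rot: [-3.138, 0.001, 1.573]
contact_force: [-0.4, -0.6, 0.1]
width: 0.0339
[0.60054771 0.23262335 0.23586285] [-3.13829450e+00  1.04260192e-03  1.57317976e+00] 0.033881744570769555
```

View pics/w23.png

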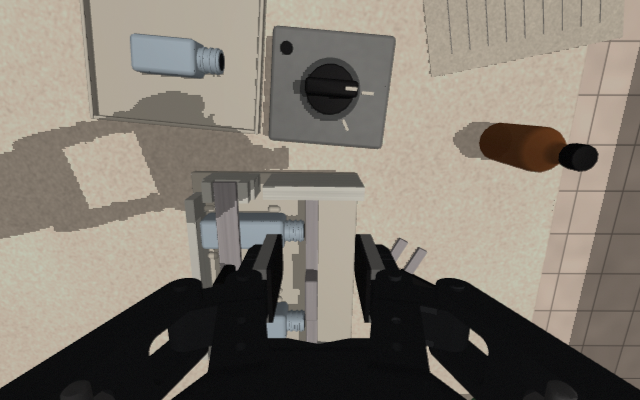

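```bash
python3 - <<'E'
from h import *
im=np.load("w23.npy"); c=np.clip(im[40:150,260:410].astype(float)*3,0,255).astype(np.uint8)
cv2.imwrite("pics/w23a.png",cv2.resize(c,None,fx=5,fy=5,interpolation=cv2.INTER_CUBIC))
E
```

```text
(no output)
```

View pics/w23a.png

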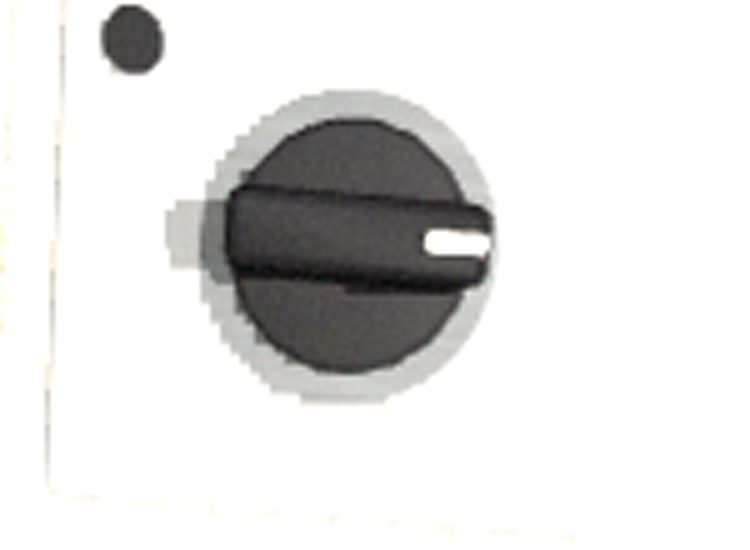

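```bash
python3 - <<'E'
from h import *
import pickle;c=pickle.load(open("w23.pkl","rb"))
f=lambda u,v,z: px2w(c,260+u/5,40+v/5,z)
a=f(228,227,.099);b=f(491,243,.099);print(a,b,(a+b)/2,np.arctan2(b[1]-a[1],b[0]-a[0]),np.linalg.norm(b-a))
print(f(348,246,.060), f(235,246,.06)-f(463,246,.06), f(231,188,.099),f(231,268,.099),f(488,206,.099),f(488,285,.099))
E
```

```text
[0.58919807 0.31660107 0.099     ] [0.63430624 0.31407642 0.099     ] [0.61175216 0.31533875 0.099     ] -0.05591033598263292 0.04517876931817248
[0.61093533 0.31544635 0.06      ] [-4.43601176e-02 -8.00302207e-05  0.00000000e+00] [0.58976151 0.32289985 0.099     ] [0.58965901 0.30989866 0.099     ] [0.63358753 0.3200783  0.099     ] [0.63402637 0.3071775  0.099     ]
```

```bash
python3 -m inch '[0.2,0.0008,0.0064,0,0.1157,0.2,0.0008,0.0064,0,0.1157,0.2,0.0008,0.0064,0,0.1157,0.2,0.0008,0.0064,0,0.1157,0.2,0.0008,0.0064,0,0.1157,0.2,0.0008,0.0064,0,0.1157,0.2,0.0008,0.0064,0,0.1157,0.2,0.0008,0.0064,0,0.1157,0.2,0.0008,0.0064,0,0.1157,0.2,0.0008,0.0064,0,0.1157,0.2,0.0008,0.0064,0,0.1157,0.2,0.0008,0.0064,0,0.1157,0.2,0.0008,0.0064,0,0.1157,0.2,0,0,0,0,0.2,0,0,0,0]'; python3 -m inch '[0.2,0,0,-0.03,0,0.2,0,0,-0.03,0,0.2,0,0,-0.03,0,0.2,0,0,0,0,0.2,0,0,0,0]'; python3 - <<'E'
from h import *
s=ctrl.observe(); print(s["eef_pos"],s["tcp_rot"],s["width"])
im,c=snap("wrist"); crop(im,160,100,480,360,2.4,"w24.png")
for z in (.099,): print(((w2px(c,[.611,.3154,z])-[160,100])*2.4).round())
im,c=snap("scene"); crop(im,360,60,520,220,5,"s24.png")
E
```

```text
time_s: 38.18
eef_pos: [0.6111, 0.3146, 0.2376]
tcp_rot: [-3.141, -0.001, 3.072]
contact_force: [0.0, -0.0, -0.1]
width: 0.0339
time_s: 38.6
eef_pos: [0.6107, 0.3143, 0.1469]
tcp_rot: [-3.14, -0.004, 3.073]
contact_force: [0.1, -0.5, 2.4]
width: 0.0339
[0.61066099 0.31432242 0.14686903] [-3.13983969 -0.00350309  3.07316831] 0.03392362466456718
[379. 261.]
```

View pics/w24.png

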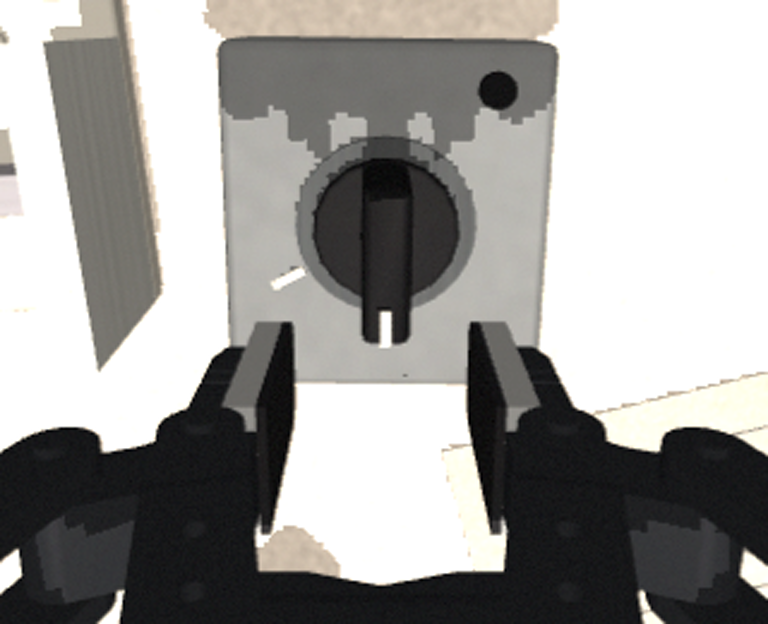

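View pics/s24.png

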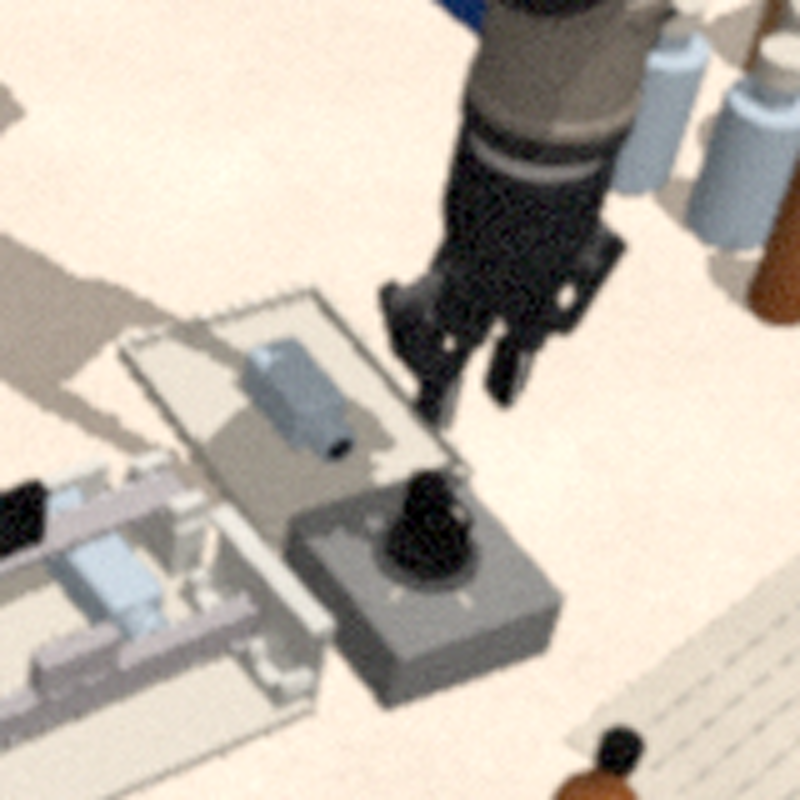

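```bash
python3 -m inch '[0.2,0,0.001,-0.025,0.003,0.2,0,0,-0.025,0,0.2,0,0,-0.02,0,0.2,0,0,-0.013,0,0.2,0,0,0,0,0.2,0,0,0,0]'; python3 -m inch '[0.9,0,0,0,0,0.9,0,0,0,0,0.9,0,0,0,0,0.9,0,0,0,0,0.9,0,0,0,0]' 60
```

```text
time_s: 39.2
eef_pos: [0.6125, 0.3167, 0.0668]
tcp_rot: [3.141, 0.002, 3.079]
contact_force: [0.4, 0.3, -0.6]
width: 0.0339
time_s: 39.62
eef_pos: [0.613, 0.3158, 0.068]
tcp_rot: [3.141, 0.004, 3.078]
contact_force: [-0.8, -4.5, 5.9]
width: 0.0125
```

```bash
python3 -m inch '[0.9,0,0,0,-0.09,0.9,0,0,0,-0.09,0.9,0,0,0,-0.09,0.9,0,0,0,-0.09,0.9,0,0,0,-0.09,0.9,0,0,0,-0.09,0.9,0,0,0,-0.09,0.9,0,0,0,-0.09,0.9,0,0,0,-0.09,0.9,0,0,0,-0.09,0.9,0,0,0,-0.09,0.9,0,0,0,-0.07,0.9,0,0,0,0,0.9,0,0,0,0,0.9,0,0,0,0]'
```

```text
time_s: 40.87
eef_pos: [0.612, 0.3142, 0.068]
tcp_rot: [-3.141, 0.003, 2.019]
contact_force: [-4.2, -8.8, 9.3]
width: 0.0126
```

```bash
python3 -m inch '[0.9,0,0,0,-0.03,0.9,0,0,0,0,0.9,0,0,0,0]';  python3 - <<'E'
from h import *
s=ctrl.observe(); print(s["eef_pos"],s["tcp_rot"],s["wrist_torque"])
im,c=snap("wrist"); crop(im,200,160,440,360,3,"w25.png")
im,c=snap("top"); crop(im,140,100,240,200,6,"t25.png")
E
```

```text
time_s: 41.12
eef_pos: [0.612, 0.3141, 0.068]
tcp_rot: [-3.142, 0.004, 1.99]
contact_force: [-4.3, -10.5, 9.1]
width: 0.0128
[0.61199332 0.3141356  0.06801992] [-3.14153484  0.00377119  1.98991971] [-1.72933346  0.7426163   0.68685823]
```

View pics/w25.png

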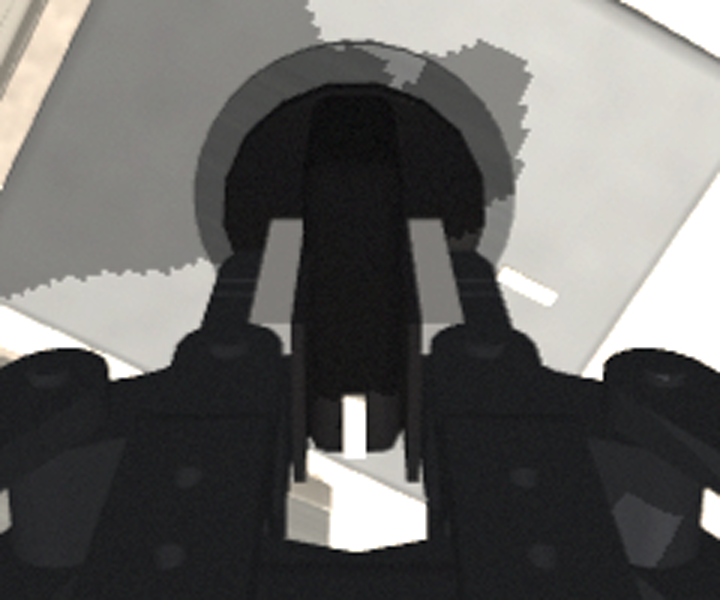

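```bash
python3 -m inch '[0.9,0,0,0,0.09,0.9,0,0,0,0.09,0.9,0,0,0,0.09,0.9,0,0,0,0.09,0.9,0,0,0,0.09,0.9,0,0,0,0.09,0.9,0,0,0,0.09,0.9,0,0,0,0.09,0.9,0,0,0,0.09,0.9,0,0,0,0.09,0.9,0,0,0,0.09,0.9,0,0,0,0.09,0.9,0,0,0,0.01,0.9,0,0,0,0,0.2,0,0,0,0,0.2,0,0,0,0,0.2,0,0,0,0]'; python3 -m inch '[0.2,0,0,0.02,0,0.2,0,0,0.03,0,0.2,0,0,0.03,0,0.2,0,0,0.03,0,0.2,-0.02,0,0.03,0,0.2,-0.03,0,0.03,0,0.2,-0.03,-0.02,0,0,0.2,-0.03,-0.02,0,0,0.2,-0.03,-0.02,0,0,0.2,-0.03,-0.02,0,0,0.2,0,0,0,0,0.2,0,0,0,0]'; python3 - <<'E'
from h import *
s=ctrl.observe(); print(s["eef_pos"],s["tcp_rot"],s["width"])
im,c=snap("wrist"); cv2.imwrite("pics/w26.png",im);np.save("w26.npy",im)
im,c=snap("scene"); crop(im,280,80,480,240,4,"s26.png")
im,c=snap("top"); cv2.imwrite("pics/t26.png",im)
E
```

```text
time_s: 42.63
eef_pos: [0.6118, 0.3168, 0.0658]
tcp_rot: [3.141, 0.001, 3.079]
contact_force: [-0.0, -0.3, -0.2]
width: 0.034
time_s: 43.63
eef_pos: [0.4409, 0.236, 0.2353]
tcp_rot: [3.141, 0.001, 3.079]
contact_force: [1.7, 0.2, 0.1]
width: 0.0343
[0.44089759 0.23604116 0.23528311] [3.14098249e+00 8.08758549e-04 3.07883907e+00] 0.03428065022047772
```

View pics/w26.png

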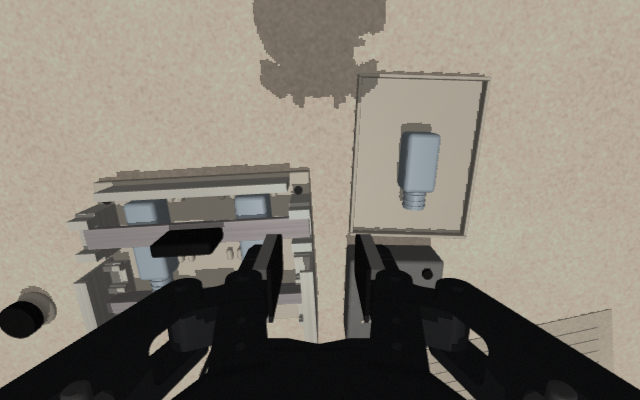

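View pics/s26.png

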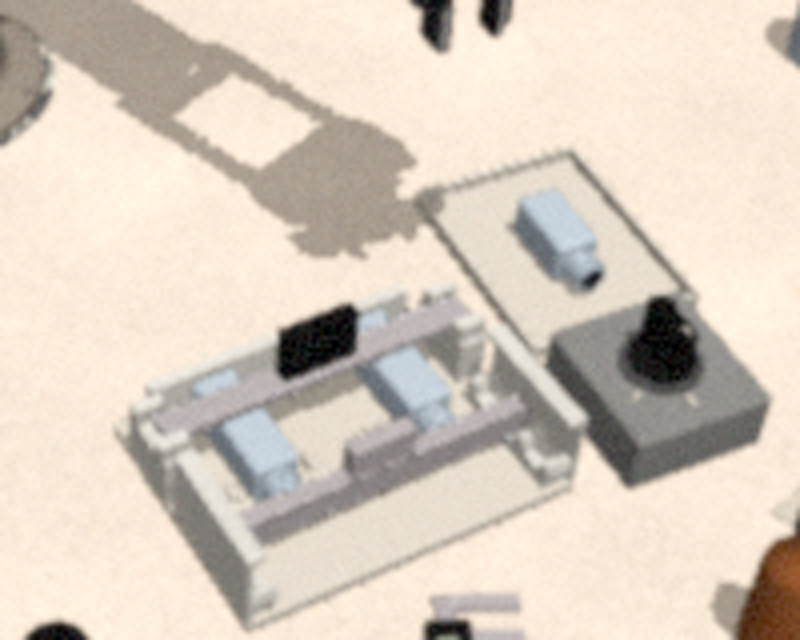

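View pics/t26.png

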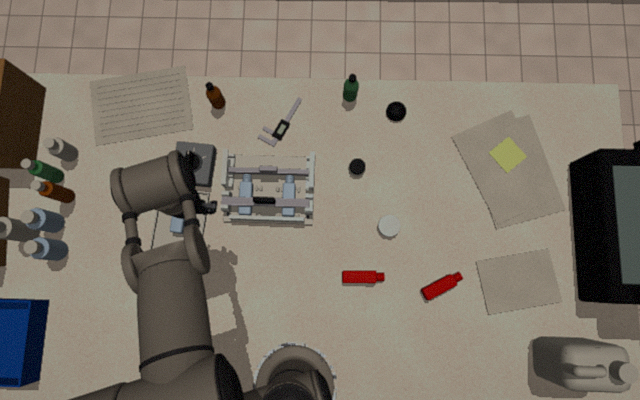

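```bash
python3 - <<'E'
from workcell import ctrl
print(ctrl.close_job()); print(ctrl.observe()["time_s"])
E
```

```text
the job is handed in; nothing more can be done
None
the job is handed in; nothing more can be done
```

The changeover is finished and handed in at about 44 s of the 210 s allowed; the interface gave no verdict.

**What I did**
- **Short bottle:** there was only one, and I moved it to the returns tray.
- **Stop bar:** lifted, shifted one notch on and dropped in place.
- **Tall bottles:** there were two. They lie flat in lanes 1 and 3 with their mouths to the stop bar.
- **Hold-down:** laid on its rests across the bottles.
- **Knob:** twisted to its stop. The tool turned about 1.09 rad and the wrist torque rose to 0.69 N m. I turned the knob back while still gripping it, then released it.

**Last checks**
- **Stop bar:** I measured it at tray x of about 47 mm (48 wanted), with both ends down in the notches.
- **Hold-down:** it made contact with its underside about 50 mm up, between the cheeks, and the final pictures show it seated.
- **Other items:** the final pictures show the bottles, jar, tin and caliper in place, the knob back at rest and the arm clear. I judged the knob angle and the bottles' final places by eye.

**What went wrong or disagreed**
- **Fingertip position:** in the pictures the fingertips stood about 16 mm behind the reported TCP at 51 mm opening, not ahead of it as stated.
- **First grasp:** because of that, my first try at the short bottle closed on its top with about 26 N and rolled it. It fell back flat in its lane, and I corrected the height for every later grasp.

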